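# Load and clamp the power modules in the preheater's holder

## Robot

A 6-joint arm with a two-finger parallel gripper is mounted at the origin on the work surface. World frame = base frame: x ahead of the robot, y to its left, z up, the work surface at z = 0. Lengths are in mm, angles in rad, forces in N, time in s.
With the tool pointing down it reaches from about 275 to 1000 mm from the base axis. Payload 8.4 kg.
Tool frame: the origin (TCP) lies at the very end of the fingers, on their centre line; the grasp point (between the pads) lies 19 mm behind it; z points along the fingers, y is the direction in which the jaws open and shut (so a half turn about z gives the same grasp; the last joint's range is limited). The gripper opens to 85 mm and grips with 20 to 120 N. Pads are 22 mm wide; open, the fingers measure 114 mm over their backs; the gripper's body (76 mm by 85 mm) begins 54 mm behind the grasp point. The pads swing forward as they close: fully open they stand 13 mm farther back than shut.
Start: joints at [1.227, 0.353, 1.633, -0, 1.155, -0.002], TCP at [209.488, 588.848, 231.281] pointing down, gripper open.
Joint ranges: [-2.63, 2.63], [-0.92, 2.1], [0.06, 2.66], [-1.3, 4.44], [0, 2.69], [-3.02, 3.02]. Speed limits (rad/s): [2.22, 2.22, 2.79, 3.14, 3.14, 3.14].

## Interface

Orientations are given as [roll, pitch, yaw] about the fixed x, y, z axes, in that order (R = Rz(yaw) Ry(pitch) Rx(roll)).
In Python, from rig import sense, grab_frame, get_calibration, sign_off, boxes_of, trace gives the robot as it stands.
- The arm moves only by the tool servo_tool, never from a script. Its argument "rows" is a list of rows, each a list of 3 entries, a list of its own where there are three numbers: the finger opening in mm, from 0 to 85.4, then the shift along the tool's x, y, z in mm, then the turn, a rotation vector about the tool's x, y, z in degrees. A call has 1 to 8 rows; each row shifts and turns the commanded pose from where the row before left it, along the tool's axes as they then stand; what a row does not reach is not made up. A row lasts 1/8 s, in which the tool goes at most 62.5 mm and 10.7 degrees, less where a joint would pass 70% of its speed; a pose out of reach is approached as far as the arm can. A call is refused whole if a number of a shift passes 62.5 or a number of a turn 10.7, either way. A call with a gripper value outside its range is refused whole. The fingers move at their own pace and stop on an object; "force" is the grip in N (left out, the last holds). Time passes only in rows, so rows that do not move let the fingers close. It gives the time, the measured TCP pose, the force and the opening at its end, in the units of the state.
- sense(): the state, without advancing time (a new reading comes with each control period).
- grab_frame(name): name is "side" or "top" or "wrist"; returns the picture (384x512x3 uint8, blue, green, red); there is no depth.
- get_calibration(name): a dict with "intrinsics" (3x3 intrinsics, pixels), "world_to_cam" (4x4, takes a point from world to camera coordinates). Camera axes: x right, y down, z forward; pixel columns grow to the right and rows downward; lengths in mm; the calibration is good to about 2 mm. A picture is of the moment at which its call begins: read the wrist's pose just before it. get_calibration takes no time and is no camera call; for the wrist camera it gives the pose at the moment of the call.
- sign_off(): hands the job in, once; it reports no verdict.
Trained networks look in the newest picture that a camera, given by its name, has taken for a name from the list of things; names that differ only in an ending like _2 or _b are one class to them, and where a whole thing is asked for, a point or a joint stands for the part that bears it (a point fixed in the world has none). Each returns a list of dicts, best first, with "conf" (0 to 1); they miss things now and then, are a little off and sometimes report something else, mostly with a low value. They report only what shows in the picture. A call takes as long as a camera call.
- boxes_of(camera, thing): "centre" ([x, y, z] in mm, in the coordinates of the camera as it stood for that picture, good to about 4 mm: the middle of the surface that is visible of it).
- trace(camera, thing): "mask" (384x512 bool, what is visible of it).
The state is a dict: "clock": time; "qpos": joint angles; "qvel": joint speeds; "joint_efforts": joint torques, N m; "eef_pos": TCP position; "tcp_rot": TCP orientation; "contact_force": force on the tool from outside, world axes, zero at the start; "wrist_torque": the same for the moment, N m; "opening": opening from 0.0 (shut) to 1.0 (fully open).
Only numpy, scipy, OpenCV 4.12 (cv2) and the standard library are available. Lean on these libraries where they do the work, as an engineer would, in place of code of your own. Each camera call takes 0.05 s, during which the arm holds its last target. There are 200 camera calls.

## Task

Lay every power module from the mat flat into a compartment of its own in the module holder, its white terminal block towards the fixed stop rail (the robot's side), while the clamp bar is still open. Then take the crank from the tool tray, fit it fully down on the square drive and wind it clockwise until the clamp bar is fully home against the row of modules. Finally take the crank off and lay it back in its own compartment of the tray, hub down, and leave everything else on the bench where it is.

Things in the scene. Friction and masses are not known exactly. Their poses are not given: they have to be found in the camera images.
- module0: power module, 0.18 kg: green board on a flat aluminium plate 84 (x) x 50 (y) x 5 mm; dark finned heat sink in the middle (40 x 24 mm, 5 to 35 mm above the underside: hold it here); white terminal block (12 x 40 mm, 17 mm high) across its -x end, 33 mm from the centre. Origin: centre of the underside. On the blue mat at the start; 2 to 4 of the modules are there, the rest absent
- module1: power module, 0.18 kg: green board on a flat aluminium plate 84 (x) x 50 (y) x 5 mm; dark finned heat sink in the middle (40 x 24 mm, 5 to 35 mm above the underside: hold it here); white terminal block (12 x 40 mm, 17 mm high) across its -x end, 33 mm from the centre. Origin: centre of the underside. On the blue mat at the start; 2 to 4 of the modules are there, the rest absent
- module2: power module, 0.18 kg: green board on a flat aluminium plate 84 (x) x 50 (y) x 5 mm; dark finned heat sink in the middle (40 x 24 mm, 5 to 35 mm above the underside: hold it here); white terminal block (12 x 40 mm, 17 mm high) across its -x end, 33 mm from the centre. Origin: centre of the underside. On the blue mat at the start; 2 to 4 of the modules are there, the rest absent
- module3: power module, 0.18 kg: green board on a flat aluminium plate 84 (x) x 50 (y) x 5 mm; dark finned heat sink in the middle (40 x 24 mm, 5 to 35 mm above the underside: hold it here); white terminal block (12 x 40 mm, 17 mm high) across its -x end, 33 mm from the centre. Origin: centre of the underside. On the blue mat at the start; 2 to 4 of the modules are there, the rest absent
- holder_bed (a point): module holder, fixed: black base 236 (x) x 400 (y) x 30 mm; on it an aluminium bed, top 36 mm above the table, with 4 compartments in a row along y. x points from the fixed stop rail (18 mm above the bed, 16 thick, robot's side) to the clamp bar. Point: on the bed, mid-row, 42 mm from the stop's inner face (x of clamped modules). The bed ends 145 mm from the stop
- slot0 (a point): compartment 0: underside centre of a module pushed against the stop rail in it, on the bed; axes as holder_bed. 58 mm wide in y between dark steel dividers 6 thick, 8 high, 66 long from the stop; compartments 64 mm apart, slot0 nearest the drive
- slot1 (a point): compartment 1: underside centre of a module pushed against the stop rail in it, on the bed; axes as holder_bed. 58 mm wide in y between dark steel dividers 6 thick, 8 high, 66 long from the stop; compartments 64 mm apart, slot0 nearest the drive
- slot2 (a point): compartment 2: underside centre of a module pushed against the stop rail in it, on the bed; axes as holder_bed. 58 mm wide in y between dark steel dividers 6 thick, 8 high, 66 long from the stop; compartments 64 mm apart, slot0 nearest the drive
- slot3 (a point): compartment 3: underside centre of a module pushed against the stop rail in it, on the bed; axes as holder_bed. 58 mm wide in y between dark steel dividers 6 thick, 8 high, 66 long from the stop; compartments 64 mm apart, slot0 nearest the drive
- clamp_bar (a joint): travel of the clamp bar (m): 0 open, 0.032 home; starts 0 to 0.008. Aluminium bar (18 mm thick, 2.5 to 22.5 mm above the bed) along y at the compartments' open ends; moved only by the drive towards the stop rail, it pushes modules along the bed. Its face is 117.5 mm from the stop at 0, 85.5 mm at 0.032
- bar_face (a point): middle of the clamp bar's face towards the modules, 12 mm above the bed
- drive (a joint): turn of the upright square drive (rad), growing clockwise seen from above; a full turn moves the bar 8 mm; end stop at 25.2 (4 turns), bar home. Starts anywhere from 0 to 6.2. Stays where left; takes about 0.1 N m
- drive_seat (a point): flat top of the drive box beside compartment 0, 40 mm above the table, on the drive's axis (fixed; axes as holder_bed). The crank's underside rests here when fully down
- drive_tip (a point): tip of the upright steel drive, on its axis, 24 mm above drive_seat: 16 mm square for 18 mm, then a 6 mm cone. Turns with the drive; x and y square to its flats
- crank: loose steel crank, 0.4 kg. Hub 40 x 40 x 26 mm high with a 19 mm square socket 26 deep from below (flats square to x, y); flat arm 26 wide along +x, 26 to 35 mm up, x -20 to 80; on the hub a square boss 24 x 24, 35 to 65 mm up (hold here to carry and fit); upright grip at x = 60. Origin: underside, on the hub's axis. Starts in its tray compartment on its hub
- crank_knob (a point): middle of the crank's black upright grip, which turns freely on its pin: 22 mm across, 37 to 85 mm above the hub's underside; this point 62 mm up and 60 mm from the hub's axis
- crank_mid (a point): point on the crank's underside 26 mm from its axis towards the grip (about the middle of its length)
- crank_place (a point): grey tool tray, fixed: two compartments side by side in y, each 128 (x) x 62 mm, floor 4 mm and rim 16 mm above the table, walls 4; the +y one is the crank's, a screwdriver lies in the other. Point: middle of the floor of the crank's one; axes as the tray's. The crank fits lengthwise, arm along x either way
- flux_jar: bystander on the bench: flux jar; leave it where it is
- flux_brush: bystander on the bench: flux brush; leave it where it is
- driver: bystander on the bench: screwdriver; leave it where it is
- solder_reel: bystander on the bench: solder reel; leave it where it is
- tape_roll: bystander on the bench: tape roll; leave it where it is
- meter: bystander on the bench: multimeter; leave it where it is

How it is judged:
By the outcome, as a careful person would: the job done as asked, in the order asked, and still so for the second after the job is handed in, with the robot touching nothing.
Of module0, module1, module2, module3 only 2 to 4 are there at a start; the rules pass over those that are not, and their reading is None.
At some moment in a run one of module0, module1, module2, module3 may be knocked a few centimetres aside while the robot is not near it.
Once in a run the grip may slacken for a moment while it holds something.
It also fails if it takes over 210 s, if anything falls off the work surface, if the arm or the gripper's body presses on something with over 40 N, if the wrist force passes 120 N, or if a joint passes its speed limit or range.

## Working session

There is one attempt and no reset: what is moved stays moved. The work goes in short steps, Python scripts to look and compute and a tool call to move; the robot and the scene stay as the last step left them, time stands still between calls to the robot, and variables do not carry over. Pictures are saved under pics/ and viewed, about 12 in all and at most 16, crops included, and the job is handed in when it is done.

Besides the shell and the picture viewer there is one more tool, called after "Emit:" as a command line: name --argument value ..., lists and objects as JSON in quotes. servo_tool: Moves the arm, as the interface text tells. Its arguments: {"type":"object","properties":{"rows":{"type":"array","items":{"type":"array"}},"force":{"type":"number"}},"required":["rows"]}

```bash
ls; mkdir -p pics; cat > h.py <<'E'
import numpy as np, cv2
from rig import *
from scipy.spatial.transform import Rotation as R
def cal(c):
    k=get_calibration(c); return np.array(k["intrinsics"]),np.array(k["world_to_cam"])
def ray(c,u,v,z,kt=None):
    K,T=kt or cal(c); d=T[:3,:3].T@np.linalg.inv(K)@[u,v,1]; o=-T[:3,:3].T@T[:3,3]
    return o+d*(z-o[2])/d[2]
def proj(c,p,kt=None):
    K,T=kt or cal(c); q=K@(T[:3,:3]@np.array(p)+T[:3,3]); return q[:2]/q[2]
def world(c,p,kt=None):
    K,T=kt or cal(c); return T[:3,:3].T@(np.array(p)-T[:3,3])
E
python3 - <<'E'
from h import *
s=sense(); print({k:np.round(v,3) for k,v in s.items()})
for c in ["top","side"]:
    cv2.imwrite(f"pics/{c}0.png",cv2.resize(grab_frame(c),(800,600)))
    K,T=cal(c); print(c,K[0,0],np.round(-T[:3,:3].T@T[:3,3]),np.round(T[:3,:3],2).tolist())
    if c=="top":
        for n in ["module0","holder_bed","drive_tip","crank","crank_knob","bar_face","clamp_bar","slot0","slot3","crank_place","drive_seat"]:
            print(n,[(np.round(world(c,b["centre"])).tolist(),round(b["conf"],2)) for b in boxes_of(c,n)][:5])
E
```

```text
pics
{'clock': np.float64(0.0), 'qpos': array([ 1.227,  0.354,  1.634,  0.   ,  1.155, -0.002]), 'qvel': array([-0.   , -0.001, -0.001, -0.002, -0.001,  0.   ]), 'joint_efforts': array([ 1.0000e-03, -6.0527e+01, -3.4207e+01, -0.0000e+00,  9.0000e-03,
        0.0000e+00]), 'eef_pos': array([209.337, 588.395, 230.57 ]), 'tcp_rot': array([-3.14, -0.  ,  2.8 ]), 'contact_force': array([ 0.7  ,  0.081, -0.751]), 'wrist_torque': array([-0.021,  0.012,  0.001]), 'opening': np.float64(0.999)}
top 421.3604413054608 [ 401.  -41. 1357.] [[-0.02, -1.0, 0.01], [-0.99, 0.01, -0.1], [0.1, -0.01, -0.99]]
module0 [([572.0, 208.0, 6.0], 0.76), ([589.0, 358.0, 13.0], 0.65), ([417.0, 182.0, 6.0], 0.56), ([556.0, -68.0, 33.0], 0.37)]
holder_bed [([553.0, -68.0, 37.0], 0.8), ([613.0, -24.0, 56.0], 0.46)]
drive_tip [([552.0, -219.0, 43.0], 0.43)]
crank [([461.0, -386.0, 37.0], 0.72), ([557.0, -70.0, 30.0], 0.53)]
crank_knob [([461.0, -386.0, 40.0], 0.8), ([554.0, -68.0, 35.0], 0.68)]
bar_face [([618.0, -27.0, 60.0], 0.76), ([503.0, 272.0, 51.0], 0.73), ([464.0, -428.0, 6.0], 0.35)]
clamp_bar [([614.0, -21.0, 56.0], 0.86)]
slot0 [([553.0, -67.0, 36.0], 0.81)]
slot3 [([553.0, -67.0, 36.0], 0.81)]
crank_place [([468.0, -431.0, 4.0], 0.69)]
drive_seat [([560.0, -68.0, 33.0], 0.82), ([359.0, 7.0, 24.0], 0.53), ([571.0, 207.0, 8.0], 0.41)]
side 482.89863421861384 [ 508. -922.  951.] [[1.0, -0.07, -0.01], [-0.05, -0.71, -0.7], [0.04, 0.7, -0.71]]
```

View pics/top0.png

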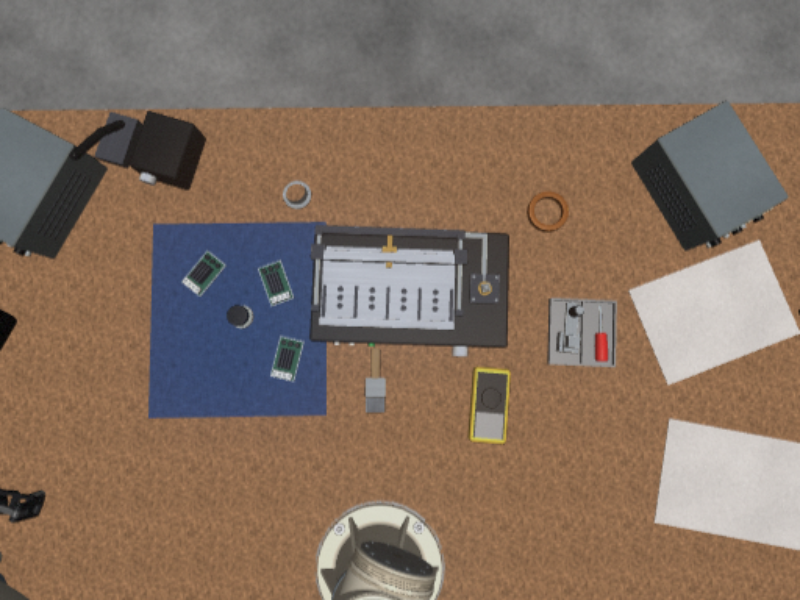

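View pics/side0.png

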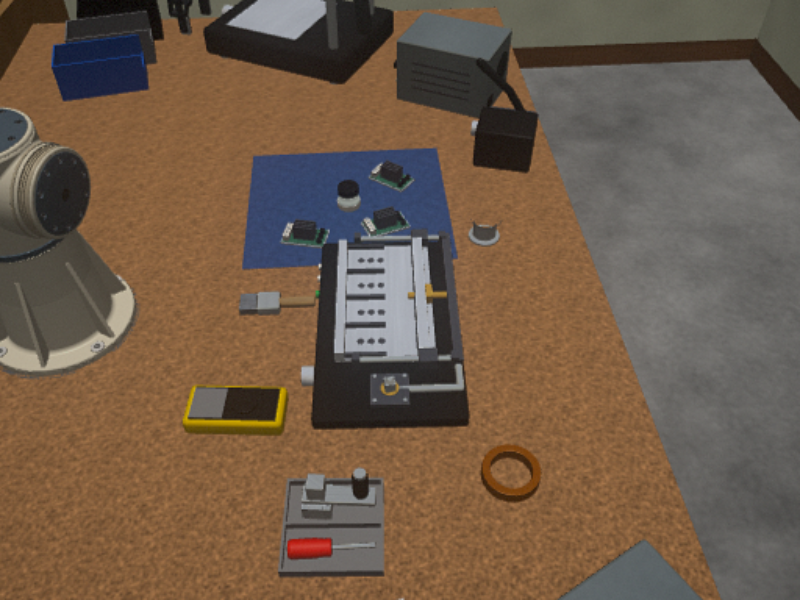

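The pictures show three modules on the mat, at 800x600 top-view pixels (205,272), (275,283) and (287,359), with their white ends low in the picture. The holder is around (410,288), the drive at (485,288), and the crank in its tray at (572,330) with its grip towards +x.

```bash
cat >> h.py <<'E'
def tcp():
    s=sense(); return np.array(s["eef_pos"]),R.from_euler("xyz",s["tcp_rot"])
def rows(p1,yaw1,n,p0=None,yaw0=None):
    "n equal rows, tool down, from now (or p0,yaw0) to p1,yaw1(deg); returns shifts (tool axes) and turn"
    p,r=tcp(); y=np.degrees(r.as_euler("xyz")[2])
    p=p if p0 is None else np.array(p0,float); y=y if yaw0 is None else yaw0
    d=(yaw1-y+180)%360-180; out=[]
    for i in range(n):
        a=np.radians(y+d*i/n); w=(np.array(p1)-p)/n
        out.append([round(float(v),1) for v in (np.cos(a)*w[0]+np.sin(a)*w[1], np.sin(a)*w[0]-np.cos(a)*w[1], -w[2])])
    print(f"from {np.round(p,1)} {y:.1f}  turn/row z {-d/n:.1f}"); print(out)
def mods(c,z=5):
    "module poses from trace masks: centre, yaw of +x (deg)"
    kt=cal(c); im=grab_frame(c)
    for m in trace(c,"module0"):
        k=m["mask"]; 
        if k.sum()<50 or m["conf"]<.3: continue
        (u,v),_,_=cv2.minAreaRect(np.argwhere(k)[:,::-1].astype(np.float32))
        pts=np.array([ray(c,*q,z,kt)[:2] for q in np.argwhere(k)[:,::-1]])
        rc=cv2.minAreaRect(pts.astype(np.float32)); bx=cv2.boxPoints(rc)
        e=bx[1]-bx[0],bx[2]-bx[1]; e=max(e,key=np.linalg.norm); L=np.linalg.norm(e); e=e/L
        w=k&(im.min(2)>150); q=np.argwhere(w)[:,::-1]
        wp=np.array([ray(c,*a,z+12,kt)[:2] for a in q]).mean(0) if len(q) else np.array([np.nan]*2)
        if (wp-rc[0])@e>0: e=-e
        print("mod conf %.2f"%m["conf"],"c",np.round(rc[0],1),"size",np.round(rc[1],1),"yaw %.1f"%np.degrees(np.arctan2(e[1],e[0])),"white",np.round(wp,1),"px",np.round([u,v]))
    return im
E
python3 - <<'E'
from h import *
mods("top")
p,r=tcp(); K,T=cal("wrist"); C=-T[:3,:3].T@T[:3,3]
print(K.round(1).tolist(),"cam in tool",r.inv().apply(C-p).round(1),"cam axes in tool",(r.inv().as_matrix()@T[:3,:3].T).round(2).tolist())
rows([440,-60,330],180,14)
E
```

```text
mod conf 0.97 c [416.7 184.4] size [51.1 85.3] yaw -13.9 white [385.2 194.2] px [184. 230.]
mod conf 0.83 c [593.8 357.9] size [50.3 81.8] yaw -39.3 white [569.6 378.9] px [130. 175.]
mod conf 0.60 c [572.5 209.1] size [85.9 52.7] yaw 18.5 white [542.1 197.4] px [176. 181.]
mod conf 0.31 c [ 556.7 -223.3] size [25.9 26.1] yaw 178.4 white [ 558.5 -225. ] px [310. 184.]
[[292.9, 0.0, 255.3], [0.0, 292.9, 192.3], [0.0, 0.0, 1.0]] cam in tool [  71.8   -0.6 -142.6] cam axes in tool [[0.0, -0.96, -0.28], [1.0, 0.0, 0.0], [-0.0, -0.28, 0.96]]
from [209.5 588.9 231.3] 160.4  turn/row z -1.4
[[-31.0, -38.1, -7.1], [-30.1, -38.9, -7.1], [-29.1, -39.6, -7.1], [-28.2, -40.3, -7.1], [-27.2, -41.0, -7.1], [-26.2, -41.6, -7.1], [-25.1, -42.3, -7.1], [-24.1, -42.9, -7.1], [-23.1, -43.4, -7.1], [-22.0, -44.0, -7.1], [-20.9, -44.5, -7.1], [-19.8, -45.0, -7.1], [-18.7, -45.5, -7.1], [-17.6, -45.9, -7.1]]
```

```bash
python3 - <<'E'
from h import *
rows([470,-90,250],180,16)
E
```

```text
from [209.5 588.9 231.3] 160.4  turn/row z -1.2
[[-29.6, -34.5, -1.2], [-28.8, -35.1, -1.2], [-28.1, -35.7, -1.2], [-27.3, -36.3, -1.2], [-26.5, -36.9, -1.2], [-25.7, -37.5, -1.2], [-24.9, -38.0, -1.2], [-24.1, -38.5, -1.2], [-23.3, -39.0, -1.2], [-22.4, -39.5, -1.2], [-21.6, -40.0, -1.2], [-20.7, -40.5, -1.2], [-19.8, -40.9, -1.2], [-19.0, -41.3, -1.2], [-18.1, -41.7, -1.2], [-17.2, -42.1, -1.2]]
```

Emit:
servo_tool --rows '[[85,[-29.6,-34.5,-1.2],[0,0,-1.2]],[85,[-28.8,-35.1,-1.2],[0,0,-1.2]],[85,[-28.1,-35.7,-1.2],[0,0,-1.2]],[85,[-27.3,-36.3,-1.2],[0,0,-1.2]],[85,[-26.5,-36.9,-1.2],[0,0,-1.2]],[85,[-25.7,-37.5,-1.2],[0,0,-1.2]],[85,[-24.9,-38,-1.2],[0,0,-1.2]],[85,[-24.1,-38.5,-1.2],[0,0,-1.2]]]'

```text
clock: 1.75
eef_pos: [339.7, 248.1, 241.2]
tcp_rot: [3.141, 0.001, 2.968]
contact_force: [0.1, 0.5, 0.1]
opening: 0.99
```

Emit:
servo_tool --rows '[[85,[-23.3,-39,-1.2],[0,0,-1.2]],[85,[-22.4,-39.5,-1.2],[0,0,-1.2]],[85,[-21.6,-40,-1.2],[0,0,-1.2]],[85,[-20.7,-40.5,-1.2],[0,0,-1.2]],[85,[-19.8,-40.9,-1.2],[0,0,-1.2]],[85,[-19,-41.3,-1.2],[0,0,-1.2]],[85,[-18.1,-41.7,-1.2],[0,0,-1.2]],[85,[-17.2,-42.1,-1.2],[0,0,-1.2]]]'

```text
clock: 2.75
eef_pos: [468.5, -92.3, 250.8]
tcp_rot: [3.142, 0.001, 3.135]
contact_force: [-0.7, 0.7, 0.5]
opening: 0.995
```

Emit:
servo_tool --rows '[[85,[0,0,0],[0,0,0]],[85,[0,0,0],[0,0,0]]]'

```text
clock: 3.0
eef_pos: [467.6, -90.5, 250.3]
tcp_rot: [3.141, -0.001, 3.134]
contact_force: [-0.1, 0.1, -0.4]
opening: 0.992
```

```bash
python3 - <<'E'
from h import *
print([x.round(2) for x in (tcp()[0],tcp()[1].as_euler("xyz"))])
im=grab_frame("wrist"); K,T=cal("wrist"); np.savez("holder.npz",K=K,T=T); cv2.imwrite("holder.png",im)
cv2.imwrite("pics/w1.png",cv2.resize(im,(800,600),interpolation=cv2.INTER_CUBIC))
for n in ["drive_tip","bar_face","slot0","crank_knob"]:
    print(n,[(np.round(world("wrist",b["centre"],(K,T)),1).tolist(),round(b["conf"],2)) for b in boxes_of("wrist",n)][:3])
E
```

```text
[array([467.63, -90.46, 250.31]), array([ 3.14, -0.  ,  3.13])]
drive_tip [([545.9, -210.3, 49.4], 0.9), ([673.2, -360.3, 11.2], 0.21)]
bar_face [([611.7, -67.7, 54.8], 0.78), ([528.4, -69.8, 32.7], 0.59)]
slot0 [([528.9, -73.0, 36.1], 0.57), ([414.2, 178.0, 17.9], 0.47)]
crank_knob [([455.9, -382.7, 40.4], 0.89), ([348.0, 2.0, 17.1], 0.17)]
```

View pics/w1.png

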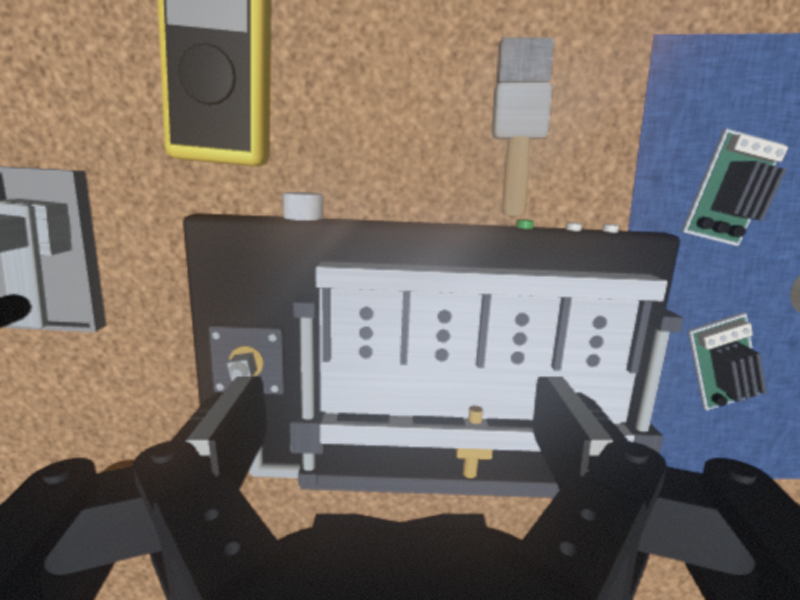

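The wrist view shows the open holder. The four compartments have hole columns at x≈366, 445, 521 and 599 px, the rail's inner edge runs from (318,286) to (665,298), and the drive tip is at (238,368). Next I'll locate the holes, rail and drive numerically.

```bash
python3 - <<'E'
from h import *
d=np.load("holder.npz"); kt=(d["K"],d["T"]); im=cv2.imread("holder.png"); g=cv2.cvtColor(im,6).astype(int)
s=.64
m=np.zeros(g.shape,np.uint8); m[190:235,212:400]=(g[190:235,212:400]<140)
n,l,st,c=cv2.connectedComponentsWithStats(m)
H=[]
for i in range(1,n):
    if 20<st[i,4]<120 and st[i,2]<14 and st[i,3]<14: p=ray("wrist",*c[i],36,kt); H.append(p); print(c[i].round(1),st[i,4],p[:2].round(1))
for u,v,z in [(318,265,54),(318,285,54),(665,280,54),(665,298,54),(405,292,44),(405,364,44),(563,298,44),(563,370,44),(208,327,40),(280,330,40),(283,393,40),(215,390,40),(238,368,64),(320,426,58.5),(630,434,58.5)]:
    print((u,v,z),ray("wrist",u*s,v*s,z,kt)[:2].round(1))
# vertical profile across rail at middle of slots
for u in (234,285,334,384): print(u,g[165:195,u].tolist())
E
```

```text
[233.9 200. ] 46 [ 509.8 -117.5]
[283.9 202. ] 46 [512.9 -53.5]
[333.7 203.9] 47 [515.9  10.6]
[383.4 205.8] 51 [518.9  74.7]
[233.6 212.5] 47 [ 526.8 -118.3]
[283.  214.4] 43 [529.8 -54.3]
[332.3 216.2] 46 [532.8   9.9]
[381.4 218.2] 47 [535.9  74.1]
[233.5 224.9] 44 [ 544. -119.]
[282.1 226.6] 43 [546.8 -55.1]
[330.8 228.4] 45 [549.9   9. ]
[379.3 230.1] 45 [552.7  73.3]
(318, 265, 54) [ 466.2 -150.9]
(318, 285, 54) [ 481.7 -151.8]
(665, 280, 54) [479.5 112.8]
(665, 298, 54) [493.8 115.1]
(405, 292, 44) [490.4 -85.2]
(405, 364, 44) [552.2 -85.4]
(563, 298, 44) [496.2  40.1]
(563, 370, 44) [558.5  46. ]
(208, 327, 40) [ 520.1 -246.1]
(280, 330, 40) [ 523.  -187.5]
(283, 393, 40) [ 580.1 -189.5]
(215, 390, 40) [ 576.9 -247.1]
(238, 368, 64) [ 545.7 -216.2]
(320, 426, 58.5) [ 600.8 -156. ]
(630, 434, 58.5) [610.2 101.6]
234 [84, 86, 88, 100, 109, 113, 129, 171, 197, 198, 195, 198, 201, 203, 203, 201, 200, 199, 201, 200, 196, 200, 199, 199, 198, 201, 201, 202, 201, 199]
285 [98, 99, 101, 100, 102, 112, 119, 121, 132, 170, 197, 198, 199, 200, 201, 203, 203, 203, 203, 204, 205, 203, 202, 204, 202, 204, 204, 205, 206, 207]
334 [73, 73, 75, 74, 73, 75, 80, 95, 109, 112, 131, 175, 201, 203, 205, 206, 205, 205, 207, 208, 207, 207, 207, 205, 203, 205, 202, 203, 203, 203]
384 [66, 65, 65, 65, 67, 68, 65, 66, 71, 90, 105, 110, 130, 174, 200, 202, 204, 205, 204, 205, 206, 206, 207, 206, 207, 202, 190, 203, 202, 200]
```

```bash
python3 - <<'E'
from h import *
d=np.load("holder.npz"); kt=(d["K"],d["T"])
print(ray("wrist",234,171.9,54,kt),ray("wrist",384,177.9,54,kt))
rows([417,184,150],166,8)
E
```

```text
[ 469.173713   -115.06842167   54.        ] [477.62192776  63.08229256  54.        ]
from [467.8 -89.9 250.6] 179.7  turn/row z 1.7
[[6.5, 34.2, 12.6], [7.6, 34.0, 12.6], [8.6, 33.7, 12.6], [9.6, 33.5, 12.6], [10.6, 33.2, 12.6], [11.6, 32.8, 12.6], [12.5, 32.5, 12.6], [13.5, 32.1, 12.6]]
```

Emit:
servo_tool --rows '[[85,[6.5,34.2,12.6],[0,0,1.7]],[85,[7.6,34,12.6],[0,0,1.7]],[85,[8.6,33.7,12.6],[0,0,1.7]],[85,[9.6,33.5,12.6],[0,0,1.7]],[85,[10.6,33.2,12.6],[0,0,1.7]],[85,[11.6,32.8,12.6],[0,0,1.7]],[85,[12.5,32.5,12.6],[0,0,1.7]],[85,[13.5,32.1,12.6],[0,0,1.7]]]'

```text
clock: 4.25
eef_pos: [416.7, 184.8, 149.5]
tcp_rot: [3.141, 0.0, 2.898]
contact_force: [1.1, 0.1, -0.4]
opening: 0.993
```

Emit:
servo_tool --rows '[[85,[0,0,0],[0,0,0]],[85,[0,0,0],[0,0,0]]]'

```text
clock: 4.5
eef_pos: [417.1, 183.3, 149.9]
tcp_rot: [-3.141, 0.0, 2.899]
contact_force: [0.1, -0.4, -0.0]
opening: 0.996
```

```bash
python3 - <<'E'
from h import *
print([x.round(2) for x in (tcp()[0],np.degrees(tcp()[1].as_euler("xyz")))])
im=mods("wrist")
cv2.imwrite("pics/w2.png",im)
E
```

```text
[array([417.1 , 183.3 , 149.85]), array([-1.7999e+02,  1.0000e-02,  1.6611e+02])]
mod conf 0.88 c [572.  209.4] size [93.3 52.2] yaw 20.2 white [543.6 202.4] px [309. 301.]
mod conf 0.80 c [415.5 184.8] size [49.2 84.1] yaw -14.3 white [395.1 191.3] px [257. 178.]
mod conf 0.67 c [582.8 368.7] size [61.8 55.7] yaw 51.8 white [562.4 371.7] px [452. 281.]
```

View pics/w2.png

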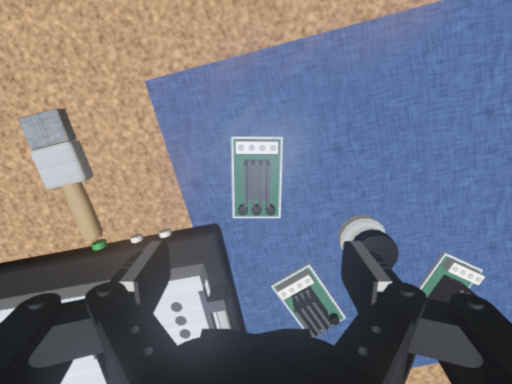

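Module C is at (415.5,184.8), yaw -14°, right under the tool, and its size checks at 49x84. I'll descend and grip it.

Emit:
servo_tool --rows '[[50,[1.9,1.0,28],[0,0,0.4]],[50,[0,0,28],[0,0,0]],[50,[0,0,28],[0,0,0]],[50,[0,0,28],[0,0,0]],[50,[0,0,18],[0,0,0]],[50,[0,0,9],[0,0,0]],[50,[0,0,0],[0,0,0]],[16,[0,0,0],[0,0,0]]]' --force 45

```text
clock: 5.6
eef_pos: [416.2, 184.7, 11.4]
tcp_rot: [3.141, 0.001, 2.89]
contact_force: [-0.9, 0.7, -0.2]
opening: 0.385
```

Emit:
servo_tool --rows '[[16,[0,0,0],[0,0,0]],[16,[0,0,0],[0,0,0]],[16,[0,0,0],[0,0,0]],[16,[0,0,-6],[0,0,0]],[16,[0,0,-25],[0,0,0]],[16,[0,0,-35],[0,0,0]],[16,[0,0,-35],[0,0,0]]]'

```text
clock: 6.48
eef_pos: [415.3, 184.5, 113.0]
tcp_rot: [-3.141, -0.0, 2.891]
contact_force: [-0.1, 0.6, -1.7]
opening: 0.272
```

```bash
python3 - <<'E'
from h import *
s=sense(); print(s["opening"]*85.4)
rows([541,74,125],177.4,6)
rows([541,74,50],177.4,3,[541,74,125],177.4)
E
```

```text
23.252448639022628
from [415.3 184.5 113. ] 165.6  turn/row z -2.0
[[-24.9, -12.6, -2.0], [-24.4, -13.5, -2.0], [-23.9, -14.3, -2.0], [-23.4, -15.1, -2.0], [-22.9, -15.9, -2.0], [-22.4, -16.7, -2.0]]
from [541.  74. 125.] 177.4  turn/row z -0.0
[[0.0, 0.0, 25.0], [0.0, 0.0, 25.0], [0.0, 0.0, 25.0]]
```

Emit:
servo_tool --rows '[[16,[-24.9,-12.6,-2],[0,0,-2]],[16,[-24.4,-13.5,-2],[0,0,-2]],[16,[-23.9,-14.3,-2],[0,0,-2]],[16,[-23.4,-15.1,-2],[0,0,-2]],[16,[-22.9,-15.9,-2],[0,0,-2]],[16,[-22.4,-16.7,-2],[0,0,-2]],[16,[0,0,0],[0,0,0]],[16,[0,0,0],[0,0,0]]]'

```text
clock: 7.48
eef_pos: [540.7, 74.5, 123.6]
tcp_rot: [3.142, -0.001, 3.099]
contact_force: [0.1, 0.0, -0.8]
opening: 0.271
```

```bash
python3 - <<'E'
from h import *
print(sense()["opening"]*85.4)
rows([541,74,55],177.4,4)
kt=cal("wrist"); im=grab_frame("wrist"); 
cv2.imwrite("pics/w3.png",im)
E
```

```text
23.10625786815065
from [540.7  74.5 123.6] 177.6  turn/row z 0.0
[[-0.1, -0.1, 17.2], [-0.1, -0.1, 17.2], [-0.1, -0.1, 17.2], [-0.1, -0.1, 17.2]]
```

View pics/w3.png

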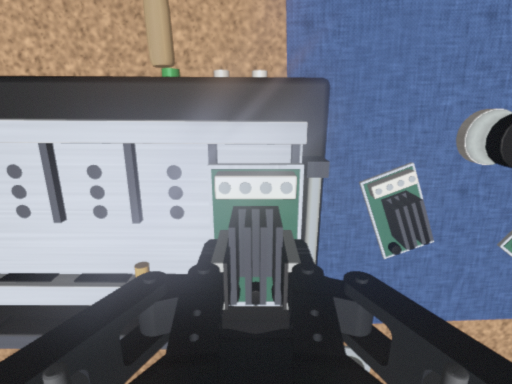

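The module is held square, with its white end at the rail and sitting centrally over compartment 3. Lowering and releasing.

Emit:
servo_tool --rows '[[16,[0,0,22],[0,0,0]],[16,[0,0,22],[0,0,0]],[16,[0,0,18],[0,0,0]],[16,[0,0,9],[0,0,0]],[16,[0,0,4],[0,0,0]],[16,[0,0,0.5],[0,0,0]],[16,[0,0,0],[0,0,0]]]'

```text
clock: 8.4
eef_pos: [541.9, 74.4, 48.7]
tcp_rot: [3.141, 0.001, 3.1]
contact_force: [-0.0, 0.5, -2.0]
opening: 0.273
```

Emit:
servo_tool --rows '[[36,[0,0,0],[0,0,0]],[36,[0,0,0],[0,0,0]],[36,[0,0,-6],[0,0,0]],[36,[0,0,-25],[0,0,0]],[50,[0,0,-35],[0,0,0]],[60,[0,0,-35],[0,0,0]]]'

```text
clock: 9.15
eef_pos: [541.4, 74.4, 150.6]
tcp_rot: [-3.142, 0.0, 3.1]
contact_force: [0.4, 0.6, 0.0]
opening: 0.703
```

```bash
python3 - <<'E'
from h import *
rows([572,209,155],199.5,5)
E
```

```text
from [541.4  74.4 150.6] 177.6  turn/row z -4.4
[[-5.0, 27.2, -0.9], [-7.1, 26.7, -0.9], [-9.1, 26.1, -0.9], [-11.0, 25.3, -0.9], [-12.9, 24.4, -0.9]]
```

Emit:
servo_tool --rows '[[60,[-5,27.2,-0.9],[0,0,-4.4]],[60,[-7.1,26.7,-0.9],[0,0,-4.4]],[60,[-9.1,26.1,-0.9],[0,0,-4.4]],[60,[-11,25.3,-0.9],[0,0,-4.4]],[60,[-12.9,24.4,-0.9],[0,0,-4.4]],[60,[0,0,0],[0,0,0]],[60,[0,0,0],[0,0,0]]]'

```text
clock: 10.02
eef_pos: [571.7, 208.6, 153.7]
tcp_rot: [-3.141, -0.001, -2.8]
contact_force: [0.1, -0.2, -0.3]
opening: 0.7
```

```bash
python3 - <<'E'
from h import *
mods("wrist")
p,r=tcp();print(p,np.degrees(r.as_euler("xyz")[2]))
E
```

```text
mod conf 0.95 c [570.6 208.2] size [82.9 50.9] yaw 19.6 white [549.3 201.9] px [255. 178.]
mod conf 0.59 c [545.6  58.3] size [63.  96.7] yaw -2.1 white [523.1  65.8] px [116. 101.]
mod conf 0.55 c [576.8  36.3] size [188.1 271.7] yaw -2.4 white [558.8  27.4] px [111. 134.]
[571.71080088 208.18116582 153.70620764] -160.46086516932198
```

Emit:
servo_tool --rows '[[50,[1,0.4,30],[0,0,0]],[50,[0,0,30],[0,0,0]],[50,[0,0,30],[0,0,0]],[50,[0,0,26],[0,0,0]],[50,[0,0,18],[0,0,0]],[50,[0,0,8.5],[0,0,0]],[50,[0,0,0],[0,0,0]],[16,[0,0,0],[0,0,0]]]'

```text
clock: 11.12
eef_pos: [571.6, 209.3, 12.1]
tcp_rot: [3.142, 0.001, -2.799]
contact_force: [0.2, -0.4, -0.1]
opening: 0.384
```

Emit:
servo_tool --rows '[[16,[0,0,0],[0,0,0]],[16,[0,0,0],[0,0,0]],[16,[0,0,0],[0,0,0]],[16,[0,0,-6],[0,0,0]],[16,[0,0,-25],[0,0,0]],[16,[0,0,-35],[0,0,0]],[16,[0,0,-40],[0,0,0]]]'

```text
clock: 12.0
eef_pos: [570.2, 208.9, 117.9]
tcp_rot: [-3.142, -0.002, -2.799]
contact_force: [1.4, 0.2, -1.3]
opening: 0.274
```

```bash
python3 - <<'E'
from h import *
print(sense()["opening"]*85.4)
rows([537.5,9.8,125],177.4,6)
E
```

```text
23.358366546540427
from [570.2 208.9 117.9] -160.4  turn/row z 3.7
[[16.3, -29.4, -1.2], [14.3, -30.4, -1.2], [12.3, -31.3, -1.2], [10.3, -32.0, -1.2], [8.2, -32.6, -1.2], [6.1, -33.1, -1.2]]
```

Emit:
servo_tool --rows '[[16,[16.3,-29.4,-1.2],[0,0,3.7]],[16,[14.3,-30.4,-1.2],[0,0,3.7]],[16,[12.3,-31.3,-1.2],[0,0,3.7]],[16,[10.3,-32,-1.2],[0,0,3.7]],[16,[8.2,-32.6,-1.2],[0,0,3.7]],[16,[6.1,-33.1,-1.2],[0,0,3.7]],[16,[0,0,0],[0,0,0]],[16,[0,0,0],[0,0,0]]]'

```text
clock: 13.0
eef_pos: [538.3, 10.3, 124.5]
tcp_rot: [3.141, 0.0, 3.097]
contact_force: [0.8, 0.9, -1.9]
opening: 0.269
```

```bash
python3 - <<'E'
from h import *
print(sense()["opening"]*85.4)
rows([537.5,9.8,55],177.4,4)
im=grab_frame("wrist"); 
cv2.imwrite("pics/w4.png",im)
E
```

```text
22.989191050318524
from [538.3  10.3 124.5] 177.4  turn/row z 0.0
[[0.2, -0.1, 17.4], [0.2, -0.1, 17.4], [0.2, -0.1, 17.4], [0.2, -0.1, 17.4]]
```

View pics/w4.png

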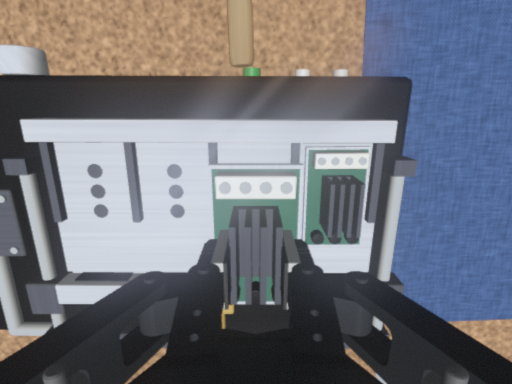

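Module C lies flat between its dividers in compartment 3, at about (337,195) px. The second module is aligned over compartment 2, so I'll lower it.

Emit:
servo_tool --rows '[[16,[0,0,22],[0,0,0]],[16,[0,0,22],[0,0,0]],[16,[0,0,18],[0,0,0]],[16,[0,0,10],[0,0,0]],[16,[0,0,4.5],[0,0,0]],[16,[0,0,1],[0,0,0]],[16,[0,0,0],[0,0,0]]]'

```text
clock: 13.92
eef_pos: [538.1, 10.4, 48.2]
tcp_rot: [3.141, -0.0, 3.097]
contact_force: [-6.8, 2.1, 12.8]
opening: 0.276
```

Emit:
servo_tool --rows '[[36,[0,0,0],[0,0,0]],[36,[0,0,0],[0,0,0]],[36,[0,0,-6],[0,0,0]],[36,[0,0,-25],[0,0,0]],[50,[0,0,-35],[0,0,0]],[60,[0,0,-35],[0,0,0]]]'

```text
clock: 14.68
eef_pos: [538.2, 10.0, 149.2]
tcp_rot: [-3.142, -0.0, 3.096]
contact_force: [0.6, -0.4, 0.6]
opening: 0.703
```

```bash
python3 - <<'E'
from h import *
mods("top")
rows([593,358,155],138.5,9)
E
```

```text
mod conf 0.71 c [592.9 360. ] size [48.2 81.7] yaw -39.3 white [569.1 378.5] px [129. 175.]
mod conf 0.67 c [525.5  79. ] size [48.3 45.4] yaw 89.6 white [511.4  78.2] px [216. 195.]
mod conf 0.43 c [519.9  13.4] size [49.9 38.9] yaw 84.4 white [509.6  13.6] px [237. 196.]
from [540.8  10.1 151.8] 177.4  turn/row z 4.3
[[-4.0, 38.9, -0.4], [-1.1, 39.1, -0.4], [1.8, 39.0, -0.4], [4.8, 38.8, -0.4], [7.7, 38.3, -0.4], [10.6, 37.6, -0.4], [13.4, 36.7, -0.4], [16.1, 35.6, -0.4], [18.7, 34.3, -0.4]]
```

Emit:
servo_tool --rows '[[60,[-4,38.9,-0.4],[0,0,4.3]],[60,[-1.1,39.1,-0.4],[0,0,4.3]],[60,[1.8,39,-0.4],[0,0,4.3]],[60,[4.8,38.8,-0.4],[0,0,4.3]],[60,[7.7,38.3,-0.4],[0,0,4.3]],[60,[10.6,37.6,-0.4],[0,0,4.3]],[60,[13.4,36.7,-0.4],[0,0,4.3]],[60,[16.1,35.6,-0.4],[0,0,4.3]]]'

```text
clock: 15.78
eef_pos: [583.9, 320.4, 150.5]
tcp_rot: [-3.141, -0.0, 2.494]
contact_force: [-0.9, -0.5, -0.3]
opening: 0.703
```

Emit:
servo_tool --rows '[[60,[18.7,34.3,-0.4],[0,0,4.3]],[60,[0,0,0],[0,0,0]],[60,[0,0,0],[0,0,0]]]'

```text
clock: 16.15
eef_pos: [589.2, 357.4, 150.8]
tcp_rot: [-3.14, -0.0, 2.422]
contact_force: [0.5, -0.3, -0.4]
opening: 0.703
```

```bash
python3 - <<'E'
from h import *
mods("wrist")
p,r=tcp();print(p,np.degrees(r.as_euler("xyz")[2]))
E
```

```text
mod conf 0.96 c [534.1  32.2] size [39.9 81.7] yaw -54.9 white [517.8  66.6] px [ 18. 319.]
mod conf 0.74 c [653.1  67.3] size [23.  63.1] yaw 102.8 white [645.6  50.8] px [113. 368.]
mod conf 0.59 c [592.9 357.5] size [51.9 84. ] yaw -38.8 white [577.5 370.7] px [258. 182.]
[589.51057152 356.79708882 151.14052582] 138.70446528800065
```

Emit:
servo_tool --rows '[[50,[-2.1,2.8,30],[0,0,-2.5]],[50,[0,0,30],[0,0,0]],[50,[0,0,30],[0,0,0]],[50,[0,0,26],[0,0,0]],[50,[0,0,16],[0,0,0]],[50,[0,0,8],[0,0,0]],[50,[0,0,0],[0,0,0]],[16,[0,0,0],[0,0,0]]]'

```text
clock: 17.25
eef_pos: [593.9, 359.0, 12.5]
tcp_rot: [3.14, 0.001, 2.465]
contact_force: [-0.4, 0.2, -0.6]
opening: 0.388
```

Emit:
servo_tool --rows '[[16,[0,0,0],[0,0,0]],[16,[0,0,0],[0,0,0]],[16,[0,0,0],[0,0,0]],[16,[0,0,-6],[0,0,0]],[16,[0,0,-25],[0,0,0]],[16,[0,0,-35],[0,0,0]],[16,[0,0,-45],[0,0,0]]]'

```text
clock: 18.12
eef_pos: [592.1, 358.1, 122.4]
tcp_rot: [-3.139, -0.001, 2.465]
contact_force: [0.5, 0.7, -1.8]
opening: 0.268
```

```bash
python3 - <<'E'
from h import *
print(sense()["opening"]*85.4)
rows([534.5,-54.2,125],177.4,11)
E
```

```text
22.855699836043687
from [592.1 358.1 122.4] 141.2  turn/row z -3.3
[[-19.4, -32.5, -0.2], [-17.5, -33.6, -0.2], [-15.5, -34.5, -0.2], [-13.5, -35.3, -0.2], [-11.5, -36.1, -0.2], [-9.4, -36.7, -0.2], [-7.3, -37.1, -0.2], [-5.1, -37.5, -0.2], [-3.0, -37.7, -0.2], [-0.8, -37.8, -0.2], [1.4, -37.8, -0.2]]
```

Emit:
servo_tool --rows '[[16,[-19.4,-32.5,-0.2],[0,0,-3.3]],[16,[-17.5,-33.6,-0.2],[0,0,-3.3]],[16,[-15.5,-34.5,-0.2],[0,0,-3.3]],[16,[-13.5,-35.3,-0.2],[0,0,-3.3]],[16,[-11.5,-36.1,-0.2],[0,0,-3.3]],[16,[-9.4,-36.7,-0.2],[0,0,-3.3]],[16,[-7.3,-37.1,-0.2],[0,0,-3.3]],[16,[-5.1,-37.5,-0.2],[0,0,-3.3]]]'

```text
clock: 19.12
eef_pos: [550.8, 57.7, 124.1]
tcp_rot: [-3.141, -0.0, 2.928]
contact_force: [0.3, -0.7, -1.3]
opening: 0.267
```

Emit:
servo_tool --rows '[[16,[-3,-37.7,-0.2],[0,0,-3.3]],[16,[-0.8,-37.8,-0.2],[0,0,-3.3]],[16,[1.4,-37.8,-0.2],[0,0,-3.3]],[16,[0,0,0],[0,0,0]],[16,[0,0,0],[0,0,0]]]'

```text
clock: 19.75
eef_pos: [535.7, -53.3, 124.7]
tcp_rot: [3.141, -0.0, 3.097]
contact_force: [-0.7, 0.1, -1.8]
opening: 0.267
```

```bash
python3 - <<'E'
from h import *
print(sense()["opening"]*85.4)
rows([534.5,-54.2,55],177.4,4)
im=grab_frame("wrist"); 
cv2.imwrite("pics/w5.png",im)
E
```

```text
22.793786760215617
from [535.7 -53.3 124.7] 177.4  turn/row z 0.0
[[0.3, -0.2, 17.4], [0.3, -0.2, 17.4], [0.3, -0.2, 17.4], [0.3, -0.2, 17.4]]
```

View pics/w5.png

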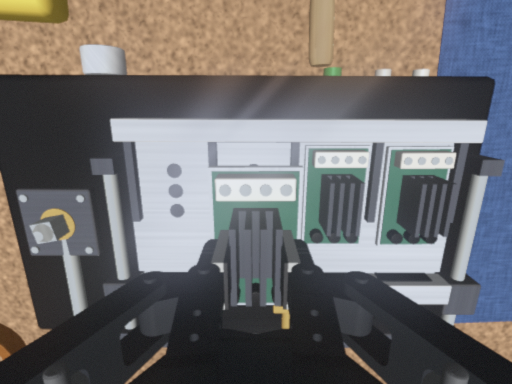

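Both placed modules lie flat in compartments 2 and 3. The third is aligned over compartment 1.

Emit:
servo_tool --rows '[[16,[0,0,22],[0,0,0]],[16,[0,-0.8,22],[0,0,0]],[16,[0,0,18],[0,0,0]],[16,[0,0,9.5],[0,0,0]],[16,[0,0,4.5],[0,0,0]],[16,[0,0,0.5],[0,0,0]],[16,[0,0,0],[0,0,0]]]'

```text
clock: 20.68
eef_pos: [536.2, -54.3, 48.6]
tcp_rot: [3.142, 0.001, 3.098]
contact_force: [0.1, 1.6, 0.7]
opening: 0.267
```

Emit:
servo_tool --rows '[[36,[0,0,0],[0,0,0]],[36,[0,0,0],[0,0,0]],[36,[0,0,-6],[0,0,0]],[36,[0,0,-25],[0,0,0]],[50,[0,0,-35],[0,0,0]],[70,[0,0,-35],[0,0,0]]]'

```text
clock: 21.42
eef_pos: [535.7, -54.4, 150.5]
tcp_rot: [3.142, -0.0, 3.098]
contact_force: [0.4, -0.4, 0.2]
opening: 0.781
```

```bash
python3 - <<'E'
from h import *
for n in ["crank","crank_knob","crank_place"]:
    grab_frame("top"); print(n,[(np.round(world("top",b["centre"])).tolist(),round(b["conf"],2)) for b in boxes_of("top",n)][:2])
rows([430,-386,220],177.4,8)
E
```

```text
crank [([458.0, -385.0, 39.0], 0.92)]
crank_knob [([463.0, -383.0, 41.0], 0.66)]
crank_place [([467.0, -430.0, -0.0], 0.79)]
from [535.2 -54.3 148.5] 177.5  turn/row z 0.0
[[11.3, -42.0, -8.9], [11.3, -42.0, -8.9], [11.3, -42.0, -8.9], [11.3, -42.0, -8.9], [11.3, -42.0, -8.9], [11.3, -42.0, -8.9], [11.3, -42.0, -8.9], [11.3, -42.0, -8.9]]
```

Emit:
servo_tool --rows '[[70,[11.3,-42,-8.9],[0,0,0]],[70,[11.3,-42,-8.9],[0,0,0]],[70,[11.3,-42,-8.9],[0,0,0]],[70,[11.3,-42,-8.9],[0,0,0]],[70,[11.3,-42,-8.9],[0,0,0]],[70,[11.3,-42,-8.9],[0,0,0]],[70,[11.3,-42,-8.9],[0,0,0]],[70,[11.3,-42,-8.9],[0,0,0]]]'

```text
clock: 22.72
eef_pos: [429.9, -387.1, 219.3]
tcp_rot: [3.14, -0.002, 3.098]
contact_force: [0.8, -0.4, -0.7]
opening: 0.817
```

Emit:
servo_tool --rows '[[70,[0,0,0],[0,0,0]],[70,[0,0,0],[0,0,0]]]'

```text
clock: 22.98
eef_pos: [430.4, -385.3, 219.1]
tcp_rot: [3.14, -0.002, 3.098]
contact_force: [0.5, 0.7, -0.1]
opening: 0.818
```

```bash
python3 - <<'E'
from h import *
p,r=tcp();print(p,np.degrees(r.as_euler("xyz")[2]))
im=grab_frame("wrist"); K,T=cal("wrist"); np.savez("crank.npz",K=K,T=T); cv2.imwrite("crank.png",im)
m=trace("wrist","crank"); print([(x["conf"],x["mask"].sum()) for x in m])
q=np.argwhere(m[0]["mask"])[:,::-1]; lo=q.min(0)-30; hi=q.max(0)+30; lo=np.maximum(lo,0); hi=np.minimum(hi,[512,384])
f=4; c=im[lo[1]:hi[1],lo[0]:hi[0]]; print("crop origin",lo,c.shape); cv2.imwrite("pics/w6.png",cv2.resize(c,None,fx=f,fy=f,interpolation=2)[:600,:800])
E
```

```text
[ 430.44849527 -385.3222472   219.0927708 ] 177.4792881623057
[(0.71, np.int64(2529))]
crop origin [206 129] (158, 96, 3)
```

View pics/w6.png

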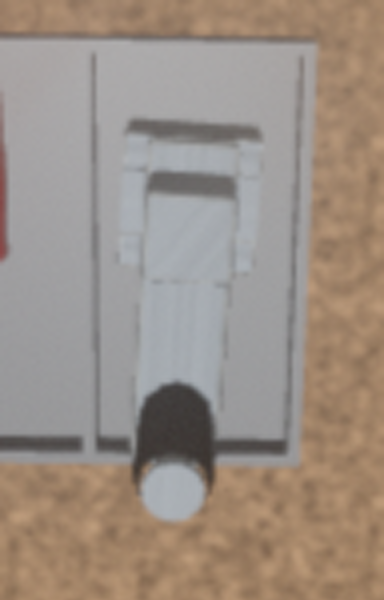

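```bash
python3 - <<'E'
from h import *
d=np.load("crank.npz"); kt=(d["K"],d["T"])
f=lambda u,v,z: ray("wrist",206+u/4,129+v/4,z,kt)[:2]
b=f(191,237,69); k=f(173,491,89); print("boss",b,"knob",k,"dist",np.linalg.norm(k-b),"yaw",np.degrees(np.arctan2(*(k-b)[::-1])))
for q in [(148,193),(237,193),(233,282),(145,280)]: print(f(*q,69).round(1))
for q in [(140,380),(145,280),(219,380),(228,283)]: print("arm",f(*q,39).round(1))
for q in [(90,50),(318,40),(298,465),(88,455),(300,55),(96,52)]: print("tray rim",f(*q,20).round(1))
E
```

```text
boss [ 439.53377281 -386.706811  ] knob [ 501.6631021  -394.04561935] dist 62.5612633088595 yaw -6.736646592775215
[ 427.4 -397.2]
[ 428.4 -374.4]
[ 452.2 -376.2]
[ 450.7 -399.3]
arm [ 491.  -404.2]
arm [ 460.1 -401. ]
arm [ 492.1 -380.8]
arm [ 462.  -377.1]
tray rim [ 395.7 -414.1]
tray rim [ 395.7 -348.2]
tray rim [ 530.3 -356.5]
tray rim [ 523.8 -423.5]
tray rim [ 399.7 -353.5]
tray rim [ 396.3 -412.4]
```

Emit:
servo_tool --rows '[[50,[-9.2,-1,30],[0,0,3.5]],[50,[0,0,35],[0,0,0]],[50,[0,0,35],[0,0,0]],[50,[0,0,35],[0,0,0]],[50,[0,0,27],[0,0,0]],[50,[0,0,14],[0,0,0]],[50,[0,0,0],[0,0,0]],[50,[0,0,0],[0,0,0]]]'

```text
clock: 24.08
eef_pos: [440.8, -387.8, 45.4]
tcp_rot: [-3.141, 0.001, 3.038]
contact_force: [0.2, -0.2, 0.4]
opening: 0.586
```

Emit:
servo_tool --rows '[[16,[0,0,0],[0,0,0]],[16,[0,0,0],[0,0,0]],[16,[0,0,0],[0,0,0]],[16,[0,0,0],[0,0,0]]]' --force 90

```text
clock: 24.58
eef_pos: [440.7, -388.2, 45.6]
tcp_rot: [-3.14, 0.002, 3.037]
contact_force: [-0.7, 0.1, 5.9]
opening: 0.263
```

```bash
python3 - <<'E'
from h import *
s=sense(); print(s["opening"]*85.4,s["eef_pos"],s["contact_force"],np.degrees(s["tcp_rot"]),s["qpos"])
E
```

```text
22.485710872473913 [ 440.68003428 -388.166546     45.64025516] [-0.73205142  0.06821755  5.86291111] [-1.79937303e+02  9.09694552e-02  1.74008993e+02] [-7.24698451e-01  5.27240706e-01  1.84775078e+00  4.64813454e-05
  7.64673154e-01 -2.19096462e+00]
```

Emit:
servo_tool --rows '[[16,[0,0,-10],[0,0,0]],[16,[0,0,-30],[0,0,0]],[16,[0,0,-40],[0,0,0]],[16,[0,0,-40],[0,0,0]],[16,[0,0,-15],[0,0,0]],[16,[0,0,0],[0,0,0]]]'

```text
clock: 25.32
eef_pos: [440.3, -387.7, 179.9]
tcp_rot: [-3.141, 0.001, 3.037]
contact_force: [-0.7, -0.3, -3.4]
opening: 0.259
```

```bash
python3 - <<'E'
from h import *
s=sense(); print(s["opening"]*85.4)
rows([612,-217,180],174,8)
E
```

```text
22.107472245287443
from [ 440.3 -387.7  179.9] 174.0  turn/row z 0.0
[[-19.1, 23.5, -0.0], [-19.1, 23.5, -0.0], [-19.1, 23.5, -0.0], [-19.1, 23.5, -0.0], [-19.1, 23.5, -0.0], [-19.1, 23.5, -0.0], [-19.1, 23.5, -0.0], [-19.1, 23.5, -0.0]]
```

Emit:
servo_tool --rows '[[16,[-19.1,23.5,0],[0,0,0]],[16,[-19.1,23.5,0],[0,0,0]],[16,[-19.1,23.5,0],[0,0,0]],[16,[-19.1,23.5,0],[0,0,0]],[16,[-19.1,23.5,0],[0,0,0]],[16,[-19.1,23.5,0],[0,0,0]],[16,[-19.1,23.5,0],[0,0,0]],[16,[-19.1,23.5,0],[0,0,0]]]'

```text
clock: 26.32
eef_pos: [611.0, -215.3, 176.7]
tcp_rot: [3.141, -0.004, 3.037]
contact_force: [0.2, -0.5, -3.9]
opening: 0.261
```

Emit:
servo_tool --rows '[[16,[0,0,0],[0,0,0]],[16,[0,0,0],[0,0,0]]]'

```text
clock: 26.58
eef_pos: [610.5, -216.3, 177.5]
tcp_rot: [3.141, -0.003, 3.038]
contact_force: [0.1, 1.0, -4.5]
opening: 0.265
```

```bash
python3 - <<'E'
from h import *
p,r=tcp();print(p,np.degrees(r.as_euler("xyz")[2]),sense()["opening"]*85.4)
im=grab_frame("wrist"); K,T=cal("wrist"); np.savez("drive.npz",K=K,T=T); cv2.imwrite("drive.png",im)
u,v=proj("wrist",[549,-217,40],(K,T)).astype(int); print(u,v)
full=cv2.resize(im,(400,300)); lo=np.maximum([u-50,v-50],0); c=cv2.resize(im[lo[1]:v+50,lo[0]:u+50],None,fx=4,fy=4,interpolation=2); print(lo)
out=np.zeros((600,800,3),np.uint8); c=c[:600,:400]; out[:c.shape[0],:c.shape[1]]=c; out[:300,400:]=full; cv2.imwrite("pics/w7.png",out)
E
```

```text
[ 610.46443176 -216.30506608  177.49841978] 174.0441475271188 22.602690088640234
248 119
[198  69]
```

View pics/w7.png

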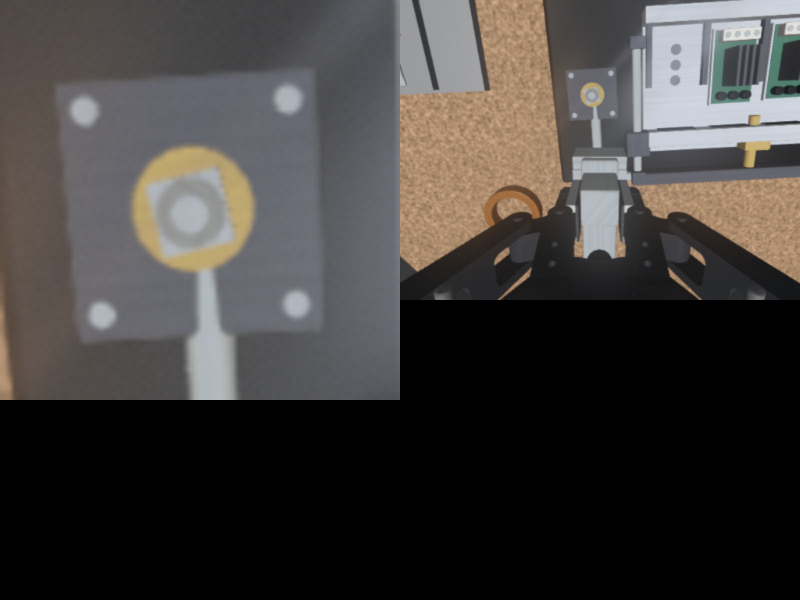

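```bash
python3 - <<'E'
from h import *
d=np.load("drive.npz"); kt=(d["K"],d["T"])
f=lambda u,v,z: ray("wrist",198+u/4,69+v/4,z,kt)[:2]
C=[f(*q,58) for q in [(148,185),(221,167),(235,238),(162,258)]]
for i in range(4):
    e=C[(i+1)%4]-C[i]; print(C[i].round(1),"len %.1f ang %.1f"%(np.linalg.norm(e),np.degrees(np.arctan2(e[1],e[0]))))
print("sq",np.mean(C,0),"tip",f(190,213,64),"ring",f(193,208,41))
B=[f(*q,40) for q in [(84,111),(288,99),(297,304),(102,315)]]; print("bolts",np.mean(B,0))
E
```

```text
[ 543.8 -227.4] len 16.3 ang 97.4
[ 541.7 -211.3] len 15.3 ang 5.5
[ 556.9 -209.8] len 16.7 ang -80.9
[ 559.6 -226.3] len 15.8 ang -175.8
sq [ 550.50014854 -218.71064756] tip [ 550.35058045 -218.83346192] ring [ 550.29514409 -218.83592817]
bolts [ 550.70529701 -218.96031875]
```

```bash
python3 - <<'E'
from h import *
d=np.load("drive.npz"); kt=(d["K"],d["T"]); im=cv2.imread("drive.png")
p=np.array([610.46,-216.3,177.5]); a=np.radians(-5.96); ex=np.array([np.cos(a),np.sin(a),0]); ey=np.array([-np.sin(a),np.cos(a),0])
o=p-[0,0,41.6]
def P(x,y,z): return proj("wrist",o+ex*x+ey*y+[0,0,z],kt)
u0,v0=200,160; f=6
c=cv2.resize(im[v0:v0+100,u0:u0+130],None,fx=f,fy=f,interpolation=2)
S=lambda q:tuple(int(round(t)) for t in ((q[0]-u0+.5)*f,(q[1]-v0+.5)*f))
for pts,col in [([(-12,-12,65),(-12,12,65),(12,12,65),(12,-12,65)],(0,0,255)),([(-20,-20,26),(-20,20,26)],(0,255,0)),([(-20,-20,0),(-20,20,0)],(255,0,0)),([(-20,-13,35),(-20,13,35)],(255,0,255))]:
    cv2.polylines(c,[np.array([S(P(*q)) for q in pts])],len(pts)>2,col,1)
cv2.imwrite("pics/w8.png",c)
E
```

```text
(no output)
```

View pics/w8.png

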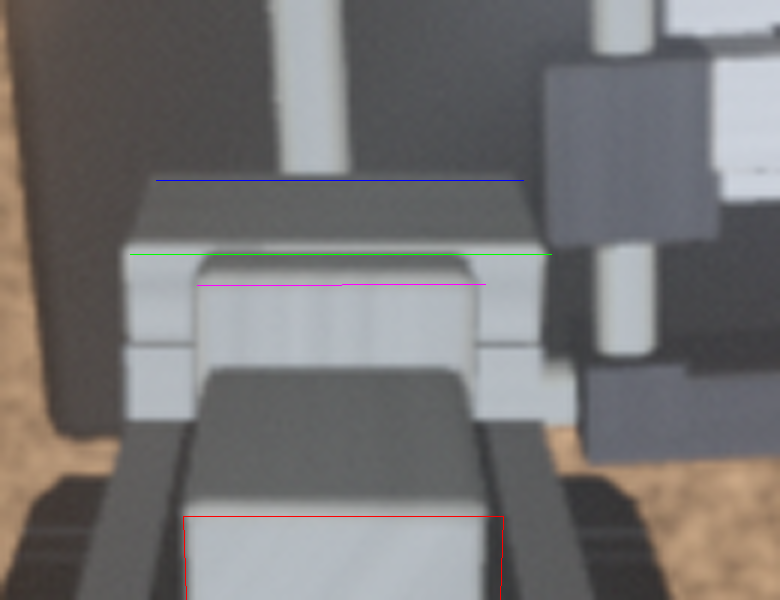

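```bash
python3 - <<'E'
from h import *
rows([551.2,-218.2,115],186.5,4)
E
```

```text
from [ 610.5 -216.6  177.9] 174.0  turn/row z -3.1
[[14.7, -1.9, 15.7], [14.8, -1.1, 15.7], [14.8, -0.3, 15.7], [14.8, 0.5, 15.7]]
```

Emit:
servo_tool --rows '[[16,[14.7,-1.9,15.7],[0,0,-3.1]],[16,[14.8,-1.1,15.7],[0,0,-3.1]],[16,[14.8,-0.3,15.7],[0,0,-3.1]],[16,[14.8,0.5,15.7],[0,0,-3.1]],[16,[0,0,0],[0,0,0]],[16,[0,0,0],[0,0,0]],[16,[0,0,0],[0,0,0]]]'

```text
clock: 27.5
eef_pos: [553.5, -218.4, 117.4]
tcp_rot: [-3.141, 0.002, -3.03]
contact_force: [0.6, 0.4, -2.3]
opening: 0.258
```

```bash
python3 - <<'E'
from h import *
for i in range(3):
    grab_frame("top"); s=sense(); print(s["eef_pos"].round(1) if hasattr(s["eef_pos"],"round") else s["eef_pos"])
rows([551.2,-218.2,81],186.5,6)
E
```

```text
[ 553.4 -218.2  117.3]
[ 553.1 -218.1  117.2]
[ 553. -218.  117.]
from [ 553. -218.  117.] -173.6  turn/row z -0.0
[[0.3, 0.0, 6.0], [0.3, 0.0, 6.0], [0.3, 0.0, 6.0], [0.3, 0.0, 6.0], [0.3, 0.0, 6.0], [0.3, 0.0, 6.0]]
```

Emit:
servo_tool --rows '[[16,[1.5,0,0],[0,0,0]],[16,[0,0,0],[0,0,0]],[16,[0,0.2,6],[0,0,0]],[16,[0,0,6],[0,0,0]],[16,[0,0,6],[0,0,0]],[16,[0,0,0],[0,0,0]],[16,[0,0,0],[0,0,0]]]'

```text
clock: 28.52
eef_pos: [550.9, -217.9, 98.5]
tcp_rot: [3.142, -0.0, -3.03]
contact_force: [-0.3, 0.6, -2.8]
opening: 0.261
```

Emit:
servo_tool --rows '[[16,[-0.2,0.2,4],[0,0,0]],[16,[0,0,4],[0,0,0]],[16,[0,0,0],[0,0,0]],[16,[0,0,0],[0,0,0]]]'

```text
clock: 29.02
eef_pos: [551.1, -217.7, 90.6]
tcp_rot: [3.142, -0.0, -3.03]
contact_force: [-0.5, 0.6, -4.0]
opening: 0.26
```

Emit:
servo_tool --rows '[[16,[0,0.4,4],[0,0,0]],[16,[0,0,3],[0,0,0]],[16,[0,0,2],[0,0,0]],[16,[0,0,1.5],[0,0,0]],[16,[0,0,0],[0,0,0]],[16,[0,0,0],[0,0,0]]]'

```text
clock: 29.78
eef_pos: [551.1, -217.4, 81.6]
tcp_rot: [-3.141, 0.0, -3.03]
contact_force: [-5.1, 1.7, 14.5]
opening: 0.263
```

Emit:
servo_tool --rows '[[45,[0,0,0],[0,0,0]],[45,[0,0,-3],[0,0,0]],[50,[0,0,-20],[0,0,0]],[50,[0,0,-35],[0,0,0]],[50,[-30,0,0],[0,0,0]],[50,[-30,0,0],[0,0,0]],[50,[0,0,0],[0,0,0]]]' --force 35

```text
clock: 30.65
eef_pos: [612.6, -210.4, 138.3]
tcp_rot: [-3.141, 0.002, -3.029]
contact_force: [-0.1, -0.2, 0.3]
opening: 0.587
```

```bash
python3 - <<'E'
from h import *
p,r=tcp();print(p,np.degrees(r.as_euler("xyz")[2]))
im=grab_frame("wrist"); K,T=cal("wrist")
f=4;u0,v0=190,90
cv2.imwrite("pics/w9.png",cv2.resize(im[90:240,160:360],None,fx=4,fy=4,interpolation=2))
np.savez("knob.npz",K=K,T=T)
E
```

```text
[ 612.56833956 -210.38086595  138.26329843] -173.5292717131162
```

View pics/w9.png

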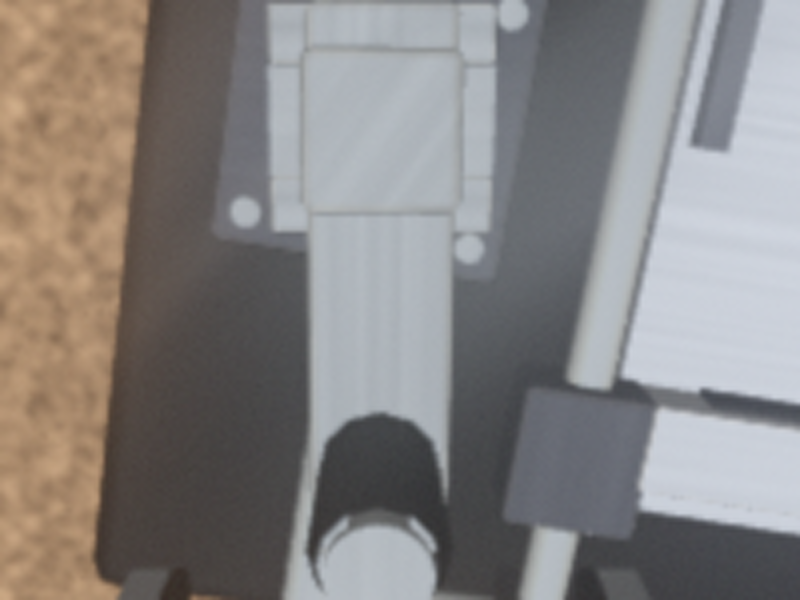

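The crank is fully down on the drive. The boss top is at (382,130) and the knob top at (380,575) in the crop, and the arm points along the tool.

```bash
python3 - <<'E'
from h import *
d=np.load("knob.npz"); kt=(d["K"],d["T"])
b=ray("wrist",160+382/4,90+130/4,105,kt); k=ray("wrist",160+380/4,90+575/4,125,kt)
print(b,k,np.degrees(np.arctan2(*(k-b)[:2][::-1])))
E
```

```text
[ 548.26767423 -217.3665493   105.        ] [ 609.3937856  -210.72741991  125.        ] 6.198803721547123
```

Emit:
servo_tool --rows '[[50,[2.8,-0.7,10],[0,0,0]],[50,[0,0,18],[0,0,0]],[50,[0,0,16],[0,0,0]],[50,[0,0,10],[0,0,0]],[50,[0,0,0],[0,0,0]],[18,[0,0,0],[0,0,0]],[18,[0,0,0],[0,0,0]],[18,[0,0,0],[0,0,0]]]'

```text
clock: 31.7
eef_pos: [608.5, -211.7, 84.8]
tcp_rot: [-3.141, 0.001, -3.03]
contact_force: [0.4, -0.6, 1.8]
opening: 0.248
```

```bash
cat > arc.py <<'E'
from h import *
import sys
# arc.py start_deg step_deg n [cx cy]: clockwise rows around axis in tool axes at present yaw
a0,st,n=map(float,sys.argv[1:4]); n=int(n)
c=np.array([550.2,-218.5]); p,r=tcp(); y=r.as_euler("xyz")[2]
print(p.round(1),np.degrees(y).round(1),sense()["opening"]*85.4,"knob ang now",np.degrees(np.arctan2(*(p[:2]-c)[::-1])).round(1),"rad",np.linalg.norm(p[:2]-c).round(1))
P=[c+60*np.array([np.cos(np.radians(a0-st*i)),np.sin(np.radians(a0-st*i))]) for i in range(n+1)]
for i in range(n):
    w=P[i+1]-P[i]; print([round(np.cos(y)*w[0]+np.sin(y)*w[1],1),round(np.sin(y)*w[0]-np.cos(y)*w[1],1),0],end=", ")
E
python3 arc.py 6.4 30 12
```

```text
[ 608.5 -211.7   84.8] -173.6 21.200085995403775 knob ang now 6.6 rad 58.7
[np.float64(8.0), np.float64(-30.0), 0], [np.float64(22.0), np.float64(-22.0), 0], [np.float64(30.0), np.float64(-8.0), 0], [np.float64(30.0), np.float64(8.0), 0], [np.float64(22.0), np.float64(22.0), 0], [np.float64(8.0), np.float64(30.0), 0], [np.float64(-8.0), np.float64(30.0), 0], [np.float64(-22.0), np.float64(22.0), 0], [np.float64(-30.0), np.float64(8.0), 0], [np.float64(-30.0), np.float64(-8.0), 0], [np.float64(-22.0), np.float64(-22.0), 0], [np.float64(-8.0), np.float64(-30.0), 0],
```

Emit:
servo_tool --rows '[[18,[2,-15.5,0],[0,0,0]],[18,[6,-14.5,0],[0,0,0]],[18,[9.5,-12.4,0],[0,0,0]],[18,[12.4,-9.5,0],[0,0,0]],[18,[14.5,-6,0],[0,0,0]],[18,[15.5,-2,0],[0,0,0]]]'

```text
clock: 32.45
eef_pos: [554.9, -279.2, 84.6]
tcp_rot: [-3.14, 0.002, -3.03]
contact_force: [4.2, 4.0, 5.7]
opening: 0.245
```

```bash
python3 arc.py 6.4 30 1; python3 -c "
from h import *
s=sense();print(s['contact_force'],s['wrist_torque'])"
```

```text
[ 554.9 -279.2   84.6] -173.6 20.93804292540789 knob ang now -85.6 rad 60.9
[np.float64(8.0), np.float64(-30.0), 0], [4.15360582 3.99538781 5.74941303] [ 0.79402584 -0.70064041  0.01277026]
```

Emit:
servo_tool --rows '[[18,[30,8,0],[0,0,0]],[18,[22,22,0],[0,0,0]],[18,[8,30,0],[0,0,0]],[18,[-8,30,0],[0,0,0]],[18,[-22,22,0],[0,0,0]],[18,[-30,8,0],[0,0,0]],[18,[-30,-8,0],[0,0,0]],[18,[-22,-22,0],[0,0,0]]]'

```text
clock: 33.45
eef_pos: [596.5, -181.9, 84.4]
tcp_rot: [3.14, -0.002, -3.028]
contact_force: [-7.1, 0.1, 5.1]
opening: 0.243
```

```bash
python3 arc.py 6.4 30 1; python3 -c "
from h import *
s=sense();print(s['contact_force'],s['wrist_torque'])"
```

```text
[ 596.5 -181.9   84.4] -173.5 20.753516541126377 knob ang now 38.4 rad 59.0
[np.float64(8.1), np.float64(-30.0), 0], [-7.13496636  0.14678733  5.14250845] [-0.03474694  1.31648532  0.03761504]
```

Emit:
servo_tool --rows '[[18,[-8,-30,0],[0,0,0]],[18,[8,-30,0],[0,0,0]],[18,[22,-22,0],[0,0,0]],[18,[30,-8,0],[0,0,0]],[18,[30,8,0],[0,0,0]],[18,[22,22,0],[0,0,0]],[18,[8,30,0],[0,0,0]],[18,[-8,30,0],[0,0,0]]]'

```text
clock: 34.45
eef_pos: [491.6, -195.4, 84.5]
tcp_rot: [-3.139, -0.0, -3.03]
contact_force: [11.6, -8.5, -4.7]
opening: 0.246
```

Emit:
servo_tool --rows '[[18,[-22,22,0],[0,0,0]],[18,[-30,8,0],[0,0,0]],[18,[-30,-8,0],[0,0,0]],[18,[-22,-22,0],[0,0,0]],[18,[-8,-30,0],[0,0,0]],[18,[8,-30,0],[0,0,0]],[18,[22,-22,0],[0,0,0]],[18,[30,-8,0],[0,0,0]]]'

```text
clock: 35.45
eef_pos: [555.2, -279.7, 84.7]
tcp_rot: [-3.141, 0.002, -3.031]
contact_force: [3.6, 10.4, 5.4]
opening: 0.243
```

```bash
python3 arc.py 6.4 30 1; python3 - <<'E'
from h import *
s=sense();print(s['contact_force'],s['wrist_torque'])
cv2.imwrite("pics/s1.png",grab_frame("side")[140:300,180:340].repeat(3,0).repeat(3,1))
E
```

```text
[ 555.2 -279.7   84.7] -173.6 20.728704232474737 knob ang now -85.4 rad 61.4
[np.float64(8.0), np.float64(-30.0), 0], [ 3.61435953 10.43642855  5.39272864] [ 2.54676687 -0.54257766  0.02252028]
```

View pics/s1.png

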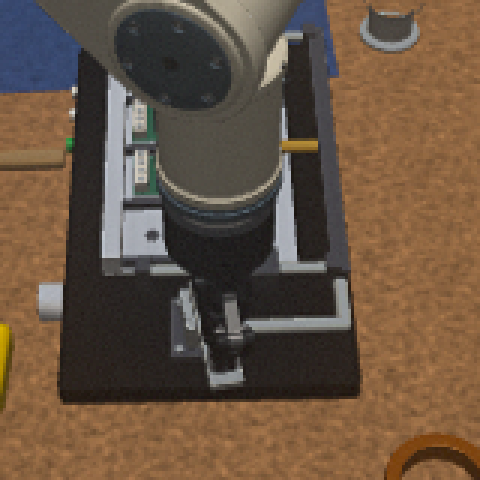

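The crank turns the drive and the bar has advanced, with the dark gap behind it wider. Continuing.

Emit:
servo_tool --rows '[[18,[30,8,0],[0,0,0]],[18,[22,22,0],[0,0,0]],[18,[8,30,0],[0,0,0]],[18,[-8,30,0],[0,0,0]],[18,[-22,22,0],[0,0,0]],[18,[-30,8,0],[0,0,0]],[18,[-30,-8,0],[0,0,0]],[18,[-22,-22,0],[0,0,0]]]'

```text
clock: 36.5
eef_pos: [596.7, -181.7, 84.7]
tcp_rot: [3.14, -0.001, -3.028]
contact_force: [-6.8, 0.1, 7.2]
opening: 0.246
```

Emit:
servo_tool --rows '[[18,[-6,-14.5,0],[0,0,0]],[18,[-2,-15.5,0],[0,0,0]],[18,[2,-15.5,0],[0,0,0]],[18,[6,-14.5,0],[0,0,0]]]'

```text
clock: 37.0
eef_pos: [604.0, -243.4, 84.9]
tcp_rot: [-3.141, 0.002, -3.03]
contact_force: [3.3, 2.6, 7.5]
opening: 0.246
```

```bash
python3 arc.py 6.4 30 1; python3 - <<'E'
from h import *
s=sense();print(s['contact_force'],s['wrist_torque'])
E
```

```text
[ 604.  -243.4   84.9] -173.6 21.044178605964298 knob ang now -24.8 rad 59.3
[np.float64(8.0), np.float64(-30.0), 0], [3.30599976 2.63273194 7.4639841 ] [ 0.79403523 -0.33361151  0.00782066]
```

Emit:
servo_tool --rows '[[18,[9.5,-12.4,0],[0,0,0]],[18,[12.4,-9.5,0],[0,0,0]],[18,[14.5,-6,0],[0,0,0]],[18,[15.5,-2,0],[0,0,0]],[18,[15.5,2,0],[0,0,0]],[18,[14.5,6,0],[0,0,0]]]'

```text
clock: 37.75
eef_pos: [524.4, -274.8, 85.1]
tcp_rot: [-3.139, 0.002, -3.03]
contact_force: [4.4, 1.1, 6.9]
opening: 0.25
```

Emit:
servo_tool --rows '[[18,[12.4,9.5,0],[0,0,0]],[18,[9.5,12.4,0],[0,0,0]],[18,[6,14.5,0],[0,0,0]]]'

```text
clock: 38.12
eef_pos: [492.0, -241.8, 85.0]
tcp_rot: [-3.139, 0.001, -3.03]
contact_force: [3.3, -2.6, 6.2]
opening: 0.246
```

```bash
python3 arc.py 6.4 30 1; python3 - <<'E'
from h import *
s=sense();print(s['contact_force'],s['wrist_torque'])
E
```

```text
[ 492.  -241.8   85. ] -173.6 21.030052751123204 knob ang now -158.2 rad 62.7
[np.float64(8.0), np.float64(-30.0), 0], [ 3.30653622 -2.60334361  6.16380126] [-0.36642443 -0.8158747  -0.01634803]
```

Emit:
servo_tool --rows '[[18,[2,15.5,0],[0,0,0]],[18,[-2,15.5,0],[0,0,0]],[18,[-6,14.5,0],[0,0,0]]]'

```text
clock: 38.5
eef_pos: [492.4, -195.3, 84.8]
tcp_rot: [-3.14, -0.001, -3.03]
contact_force: [0.1, -5.5, 9.3]
opening: 0.251
```

Emit:
servo_tool --rows '[[18,[-9.5,12.4,0],[0,0,0]],[18,[-12.4,9.5,0],[0,0,0]]]'

```text
clock: 38.75
eef_pos: [511.5, -170.8, 84.7]
tcp_rot: [-3.14, -0.002, -3.029]
contact_force: [-3.2, -4.7, 10.8]
opening: 0.245
```

```bash
python3 arc.py 6.4 30 1; python3 - <<'E'
from h import *
s=sense();print(s['contact_force'],s['wrist_torque'])
E
```

```text
[ 511.5 -170.8   84.7] -173.6 20.938561525703367 knob ang now 129.1 rad 61.4
[np.float64(8.1), np.float64(-30.0), 0], [-3.23206097 -4.67936247 10.8344357 ] [-1.17436122  0.17099274 -0.06299288]
```

Emit:
servo_tool --rows '[[18,[-14.5,6,0],[0,0,0]],[18,[-15.5,2,0],[0,0,0]]]'

```text
clock: 39.0
eef_pos: [540.0, -159.0, 84.7]
tcp_rot: [3.141, -0.003, -3.029]
contact_force: [-5.3, -1.7, 13.9]
opening: 0.242
```

Emit:
servo_tool --rows '[[18,[-15.5,-2,0],[0,0,0]],[18,[-14.5,-6,0],[0,0,0]]]'

```text
clock: 39.25
eef_pos: [571.3, -162.9, 84.7]
tcp_rot: [3.14, -0.002, -3.03]
contact_force: [-5.0, 4.0, 11.2]
opening: 0.247
```

```bash
python3 arc.py 6.4 30 1; python3 - <<'E'
from h import *
s=sense();print(s['contact_force'],s['wrist_torque'])
E
```

```text
[ 571.3 -162.9   84.7] -173.6 21.079095178202426 knob ang now 69.2 rad 59.4
[np.float64(8.0), np.float64(-30.0), 0], [-5.04426568  3.99457504 11.19266934] [0.39848852 0.86238226 0.04441415]
```

Emit:
servo_tool --rows '[[18,[-12.4,-9.5,0],[0,0,0]],[18,[0,0,0],[0,0,0]]]'

```text
clock: 39.5
eef_pos: [583.9, -169.6, 84.4]
tcp_rot: [3.137, -0.004, -3.031]
contact_force: [-4.3, 14.7, 18.5]
opening: 0.243
```

Emit:
servo_tool --rows '[[18,[-9.5,-12.4,0],[0,0,0]],[18,[0,0,0],[0,0,0]]]'

```text
clock: 39.75
eef_pos: [594.8, -179.0, 84.5]
tcp_rot: [3.135, -0.003, -3.031]
contact_force: [-1.7, 20.2, 15.3]
opening: 0.244
```

Emit:
servo_tool --rows '[[18,[-3.2,-7.2,0],[0,0,0]],[18,[0,0,0],[0,0,0]]]'

```text
clock: 40.0
eef_pos: [599.9, -185.8, 84.7]
tcp_rot: [3.135, -0.001, -3.031]
contact_force: [3.3, 21.0, 11.9]
opening: 0.246
```

```bash
python3 arc.py 6.4 30 1; python3 - <<'E'
from h import *
s=sense();print(s['contact_force'],s['wrist_torque'])
E
```

```text
[ 599.9 -185.8   84.7] -173.7 21.034146955109456 knob ang now 33.3 rad 59.5
[np.float64(8.0), np.float64(-30.0), 0], [ 3.26901706 21.02711528 11.8797471 ] [ 3.95820159 -0.2103676   0.01861357]
```

Emit:
servo_tool --rows '[[18,[-1,-7.8,0],[0,0,0]],[18,[0,0,0],[0,0,0]]]'

```text
clock: 40.25
eef_pos: [605.2, -197.5, 85.4]
tcp_rot: [-3.14, 0.006, -3.03]
contact_force: [9.8, 1.8, 4.2]
opening: 0.248
```

Emit:
servo_tool --rows '[[18,[0,-7.8,0],[0,0,0]],[18,[0,0,0],[0,0,0]]]'

```text
clock: 40.5
eef_pos: [606.9, -206.5, 85.8]
tcp_rot: [-3.138, 0.008, -3.03]
contact_force: [11.7, 1.4, 5.2]
opening: 0.244
```

```bash
python3 arc.py 6.4 30 1; python3 - <<'E'
from h import *
s=sense();print(s['contact_force'],s['wrist_torque'])
E
```

```text
[ 606.9 -206.5   85.8] -173.6 20.866907113171404 knob ang now 11.9 rad 58.0
[np.float64(8.0), np.float64(-30.0), 0], [11.65106583  1.38951012  5.16506971] [ 0.11791691 -2.1050494   0.04995039]
```

```bash
python3 - <<'E'
from h import *
p,r=tcp();print(p)
im=grab_frame("wrist"); K,T=cal("wrist"); np.savez("now.npz",K=K,T=T); cv2.imwrite("pics/w10.png",cv2.resize(im,(800,600),interpolation=2))
E
```

```text
[ 606.90239966 -206.51285632   85.79432382]
```

View pics/w10.png

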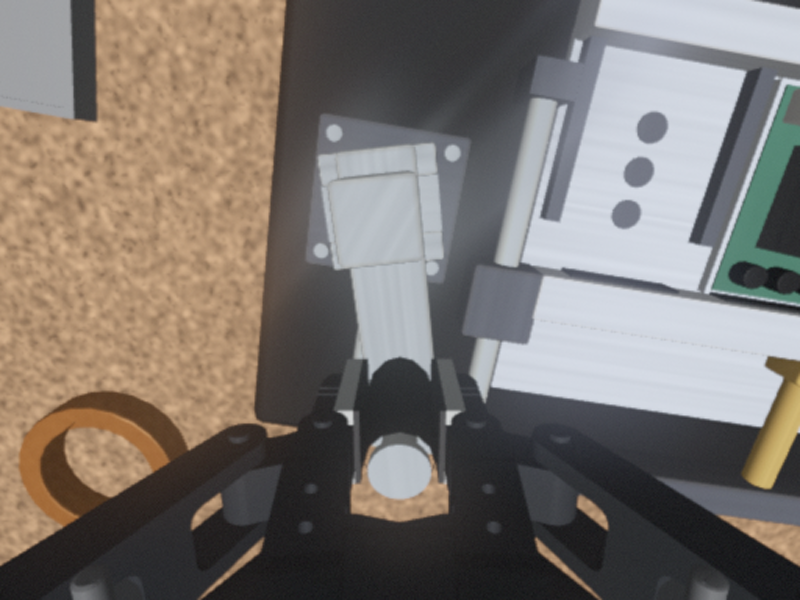

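```bash
python3 - <<'E'
from h import *
d=np.load("now.npz"); kt=(d["K"],d["T"]); t=np.radians(-2.7); ex=np.array([np.cos(t),np.sin(t)])
f=lambda u,v,z: ray("wrist",u*.64,v*.64,z,kt)[:2]
slot0=np.array([527,-118.3])
for n,u,v,z in [("railin",600,30,54),("railin",740,68,54),("bar top?",545,275,58.5),("bar top?",700,303,58.5),("bar top?",790,318,58.5),("bar back",500,385,58.5),("bar back",740,422,58.5),("face low",545,265,38.5),("face low",700,288,38.5),("hole",638,172,36),("plate end",712,292,41)]:
    q=f(u,v,z); print(n,q.round(1),"from stop %.1f"%((q-slot0)@ex+42))
b=f(375,220,105);k=f(399,470,125);print(b,k,np.degrees(np.arctan2(*(k-b)[::-1])))
a=f(352,270,75);c=f(362,360,75);print(np.degrees(np.arctan2(*(c-a)[::-1])))
for q in [(330,182),(413,172),(424,260),(338,269)]: print(f(*q,105).round(1))
E
```

```text
railin [ 484.2 -152.3] from stop 0.8
railin [ 490.2 -101.8] from stop 4.4
bar top? [ 568.5 -155.1] from stop 85.2
bar top? [572.8 -93.4] from stop 86.5
bar top? [574.8 -56.7] from stop 86.8
bar back [ 616. -164.] from stop 133.1
bar back [621.6 -61.1] from stop 133.8
face low [ 568.4 -148.9] from stop 84.7
face low [570.8 -81.1] from stop 84.0
hole [ 527.  -118.6] from stop 42.0
plate end [571.4 -77.3] from stop 84.5
[ 549.39982173 -219.3258613 ] [ 611.35472361 -205.88671937] 12.238884124468981
10.93368807071889
[ 541.  -231.9]
[ 536.1 -210.8]
[ 558.7 -205. ]
[ 563.8 -228.1]
```

The bar face reads about 85–86 mm from the stop, so it is essentially home, and the crank is still seated. I'll press a little further to feel for the end stop.

Emit:
servo_tool --rows '[[18,[1.0,-7.8,0],[0,0,0]],[18,[0,0,0],[0,0,0]]]'

```text
clock: 40.8
eef_pos: [606.9, -214.5, 85.8]
tcp_rot: [-3.138, 0.008, -3.03]
contact_force: [12.7, -0.0, 3.9]
opening: 0.245
```

Emit:
servo_tool --rows '[[18,[2.0,-7.6,0],[0,0,0]],[18,[0,0,0],[0,0,0]]]'

```text
clock: 41.05
eef_pos: [606.0, -222.8, 85.9]
tcp_rot: [-3.137, 0.009, -3.03]
contact_force: [13.8, -2.4, 3.7]
opening: 0.243
```

```bash
python3 arc.py 6.4 30 1; python3 - <<'E'
from h import *
s=sense();print(s['contact_force'],s['wrist_torque'])
E
```

```text
[ 606.  -222.8   85.9] -173.6 20.77941944566836 knob ang now -4.4 rad 55.9
[np.float64(8.0), np.float64(-30.0), 0], [13.80614383 -2.42484531  3.67645212] [-0.43096791 -2.31096968 -0.00888925]
```

Emit:
servo_tool --rows '[[18,[-4,-11.4,0],[0,0,0]],[18,[0,0,0],[0,0,0]]]'

```text
clock: 41.3
eef_pos: [607.1, -232.8, 84.2]
tcp_rot: [-3.141, -0.0, -3.03]
contact_force: [1.6, -2.3, 6.1]
opening: 0.249
```

Emit:
servo_tool --rows '[[18,[6,-13.7,0],[0,0,0]],[18,[0,0,0],[0,0,0]]]'

```text
clock: 41.55
eef_pos: [602.5, -246.6, 84.3]
tcp_rot: [-3.142, 0.0, -3.031]
contact_force: [1.5, 1.4, 6.6]
opening: 0.244
```

```bash
python3 arc.py 6.4 30 1; python3 - <<'E'
from h import *
s=sense();print(s['contact_force'],s['wrist_torque'])
im=grab_frame("wrist"); K,T=cal("wrist"); np.savez("now.npz",K=K,T=T); cv2.imwrite("pics/w11.png",cv2.resize(im,(800,600),interpolation=2))
E
```

```text
[ 602.5 -246.6   84.3] -173.6 20.811574908214673 knob ang now -28.2 rad 59.3
[np.float64(8.0), np.float64(-30.0), 0], [1.47964273 1.38243362 6.57529333] [ 0.16660952 -0.27290296  0.02650918]
```

View pics/w11.png

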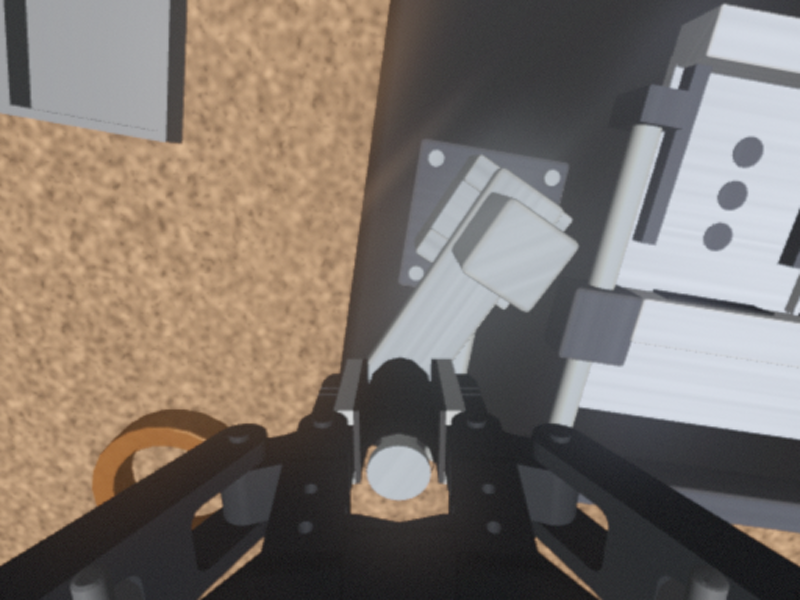

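Emit:
servo_tool --rows '[[18,[5,-6.2,0],[0,0,0]],[18,[0,0,0],[0,0,0]]]'

```text
clock: 41.85
eef_pos: [599.4, -251.5, 84.6]
tcp_rot: [3.14, 0.002, -3.031]
contact_force: [6.9, 9.1, 6.9]
opening: 0.243
```

Emit:
servo_tool --rows '[[18,[5.5,-5.7,0],[0,0,0]],[18,[0,0,0],[0,0,0]]]'

```text
clock: 42.1
eef_pos: [595.7, -256.5, 85.0]
tcp_rot: [3.139, 0.004, -3.031]
contact_force: [10.2, 14.6, 7.1]
opening: 0.244
```

Emit:
servo_tool --rows '[[18,[6,-5,0],[0,0,0]],[18,[0,0,0],[0,0,0]]]'

```text
clock: 42.35
eef_pos: [590.7, -261.5, 85.2]
tcp_rot: [3.138, 0.005, -3.031]
contact_force: [11.0, 16.9, 9.0]
opening: 0.246
```

```bash
python3 arc.py 6.4 30 1; python3 - <<'E'
from h import *
d=np.load("now.npz"); kt=(d["K"],d["T"]); t=np.radians(-2.7); ex=np.array([np.cos(t),np.sin(t)])
f=lambda u,v,z: ray("wrist",u*.64,v*.64,z,kt)[:2]
slot0=np.array([527,-118.3])
for n,u,v,z in [("bar top",640,303,58.5),("bar top",790,326,58.5),("face low",640,288,38.5),("face low",790,314,38.5),("bar back",590,405,58.5),("hole",732,196,36)]:
    q=f(u,v,z); print(n,q.round(1),"from stop %.1f"%((q-slot0)@ex+42))
E
```

```text
[ 590.7 -261.5   85.2] -173.7 21.020958896749875 knob ang now -46.8 rad 59.1
[np.float64(8.0), np.float64(-30.0), 0], bar top [ 570.5 -156.9] from stop 87.3
bar top [573.2 -96.3] from stop 87.1
face low [ 568.7 -147. ] from stop 85.0
face low [572.9 -79.4] from stop 86.0
bar back [ 615.6 -166. ] from stop 132.7
hole [ 527.2 -118.3] from stop 42.2
```

Resistance returns about 90° after the earlier peak, which means the drive is on its end stop. The first peak was the stop, and the loose socket then slipped over one corner. I'll back off into the free play.

Emit:
servo_tool --rows '[[18,[-7,8.5,0],[0,0,0]],[18,[-7,7.5,0],[0,0,0]],[18,[0,0,0],[0,0,0]],[18,[0,0,0],[0,0,0]]]'

```text
clock: 42.85
eef_pos: [600.9, -247.4, 84.9]
tcp_rot: [-3.141, 0.001, -3.03]
contact_force: [2.0, -0.5, 8.6]
opening: 0.247
```

```bash
python3 arc.py 6.4 30 1
```

```text
[ 600.9 -247.4   84.9] -173.6 21.10616670764899 knob ang now -29.7 rad 58.3
[np.float64(8.0), np.float64(-30.0), 0],
```

Emit:
servo_tool --rows '[[18,[-2.9,4,0],[0,0,0]],[18,[0,0,0],[0,0,0]],[18,[0,0,0],[0,0,0]],[45,[0,0,0],[0,0,0]],[45,[0,0,0],[0,0,0]]]'

```text
clock: 43.48
eef_pos: [601.7, -242.5, 83.3]
tcp_rot: [3.141, -0.002, -3.03]
contact_force: [0.1, 0.4, 0.2]
opening: 0.521
```

```bash
python3 arc.py 6.4 30 1; python3 - <<'E'
from h import *
p,_=tcp(); p[2]=139
rows([550,-218.7,139],155,5,p)
E
```

```text
[ 601.7 -242.5   83.3] -173.6 44.53070545000194 knob ang now -25.0 rad 56.8
[np.float64(8.0), np.float64(-30.0), 0], from [ 601.7 -242.5  139. ] -173.6  turn/row z 6.3
[[9.7, 5.9, -0.0], [10.3, 4.8, -0.0], [10.8, 3.6, -0.0], [11.1, 2.4, -0.0], [11.3, 1.2, -0.0]]
```

Emit:
servo_tool --rows '[[45,[0,0,-6],[0,0,0]],[45,[0,0,-25],[0,0,0]],[50,[0,0,-25],[0,0,0]],[50,[9.7,5.9,0],[0,0,6.3]],[50,[10.3,4.8,0],[0,0,6.3]],[50,[10.8,3.6,0],[0,0,6.3]],[50,[11.1,2.4,0],[0,0,6.3]],[50,[11.3,1.2,0],[0,0,6.3]]]'

```text
clock: 44.48
eef_pos: [550.9, -218.4, 140.2]
tcp_rot: [-3.141, -0.0, 2.7]
contact_force: [-0.4, -0.2, -0.4]
opening: 0.583
```

Emit:
servo_tool --rows '[[50,[0,0,0],[0,0,0]],[50,[0,0,0],[0,0,0]]]'

```text
clock: 44.72
eef_pos: [551.9, -218.8, 140.3]
tcp_rot: [-3.142, 0.001, 2.706]
contact_force: [0.4, -0.5, -0.3]
opening: 0.586
```

```bash
python3 - <<'E'
from h import *
p,r=tcp();print(p,np.degrees(r.as_euler("xyz")[2]))
im=grab_frame("wrist"); K,T=cal("wrist"); np.savez("now.npz",K=K,T=T)
cv2.imwrite("pics/w12.png",cv2.resize(im,(800,600),interpolation=2))
E
```

```text
[ 551.87495351 -218.82402695  140.31043953] 155.0519613934714
```

View pics/w12.png

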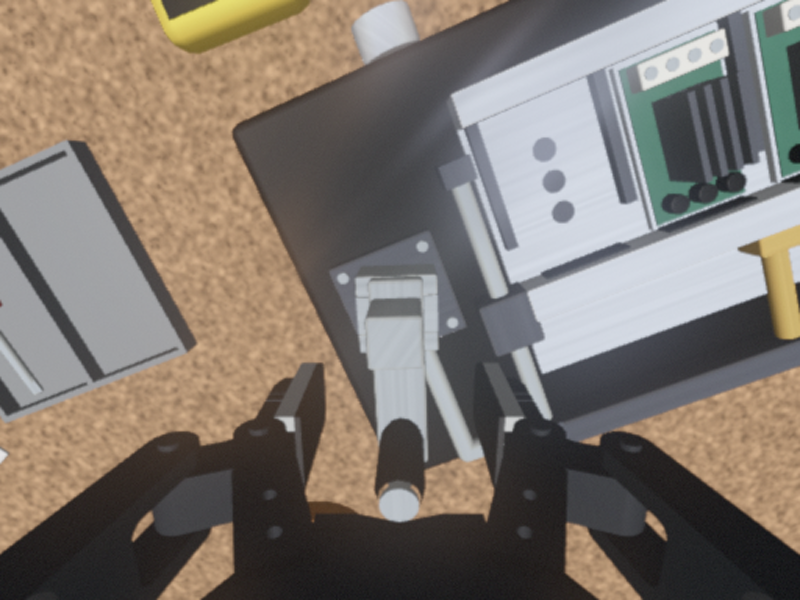

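```bash
python3 - <<'E'
from h import *
d=np.load("now.npz"); kt=(d["K"],d["T"])
f=lambda u,v,z: ray("wrist",u*.64,v*.64,z,kt)[:2]
b=f(395,342,105);k=f(399,499,125);print(b,k,np.degrees(np.arctan2(*(k-b)[::-1])))
a=f(376,370,75);c=f(382,435,75);print(np.degrees(np.arctan2(*(c-a)[::-1])))
t=np.radians(-2.7); ex=np.array([np.cos(t),np.sin(t)]); slot0=np.array([527,-118.3])
for n,u,v,z in [("bar top",540,290,58.5),("bar top",700,234,58.5),("face low",520,285,38.5),("plate end",655,228,41),("hole",554,181,36)]:
    q=f(u,v,z); print(n,q.round(1),"from stop %.1f"%((q-slot0)@ex+42))
rows([549.8,-219,82],155,6)
E
```

```text
[ 549.38314968 -219.87057756] [ 605.60368424 -244.20803866] -23.407436011455825
-20.899620209163697
bar top [ 571.3 -149.3] from stop 87.7
bar top [577.6 -68.4] from stop 90.2
face low [ 571.5 -154.7] from stop 88.2
plate end [571.6 -79.7] from stop 84.7
hole [ 527.3 -118.4] from stop 42.3
from [ 552.  -218.9  140.3] 155.0  turn/row z 0.0
[[0.3, -0.2, 9.7], [0.3, -0.2, 9.7], [0.3, -0.2, 9.7], [0.3, -0.2, 9.7], [0.3, -0.2, 9.7], [0.3, -0.2, 9.7]]
```

Emit:
servo_tool --rows '[[50,[2,-1.5,10],[0,0,-2]],[50,[0,0,20],[0,0,0]],[50,[0,0,18],[0,0,0]],[50,[0,0,8],[0,0,0]],[50,[0,0,2],[0,0,0]],[16,[0,0,0],[0,0,0]],[16,[0,0,0],[0,0,0]],[16,[0,0,0],[0,0,0]]]' --force 90

```text
clock: 45.78
eef_pos: [549.5, -219.4, 82.9]
tcp_rot: [-3.142, 0.001, 2.739]
contact_force: [-1.9, 0.3, 5.6]
opening: 0.261
```

Emit:
servo_tool --rows '[[16,[0,0,0],[0,0,0]],[16,[0,0,-8],[0,0,0]],[16,[0,0,-8],[0,0,0]],[16,[0,0,-8],[0,0,0]],[16,[0,0,-8],[0,0,0]],[16,[0,0,-25],[0,0,0]],[16,[0,0,-40],[0,0,0]],[16,[0,0,0],[0,0,0]]]'

```text
clock: 46.78
eef_pos: [550.9, -219.9, 182.6]
tcp_rot: [3.142, 0.006, 2.739]
contact_force: [1.6, -0.9, -4.5]
opening: 0.253
```

```bash
python3 - <<'E'
from h import *
s=sense();print(s['contact_force'],s["opening"]*85.4)
im=grab_frame("wrist"); K,T=cal("wrist"); np.savez("held.npz",K=K,T=T,p=s["eef_pos"]); cv2.imwrite("held.png",im)
rows([440.7,-388.2,180],174,8)
E
```

```text
[ 1.58856688 -0.86248005 -4.5179319 ] 21.60967588094036
from [ 549.6 -219.4  180.6] 156.9  turn/row z -2.1
[[4.3, -24.7, 0.1], [5.2, -24.6, 0.1], [6.1, -24.4, 0.1], [7.0, -24.1, 0.1], [7.9, -23.8, 0.1], [8.8, -23.5, 0.1], [9.6, -23.2, 0.1], [10.5, -22.8, 0.1]]
```

```bash
python3 - <<'E'
from h import *
rows([640,-110,185],176,6)
E
```

```text
from [ 549.6 -219.4  180.6] 156.9  turn/row z -3.2
[[-6.7, 22.7, -0.7], [-8.0, 22.3, -0.7], [-9.2, 21.8, -0.7], [-10.4, 21.3, -0.7], [-11.5, 20.6, -0.7], [-12.7, 20.0, -0.7]]
```

Emit:
servo_tool --rows '[[16,[-6.7,22.7,-0.7],[0,0,-3.2]],[16,[-8,22.3,-0.7],[0,0,-3.2]],[16,[-9.2,21.8,-0.7],[0,0,-3.2]],[16,[-10.4,21.3,-0.7],[0,0,-3.2]],[16,[-11.5,20.6,-0.7],[0,0,-3.2]],[16,[-12.7,20,-0.7],[0,0,-3.2]],[16,[0,0,0],[0,0,0]],[16,[0,0,0],[0,0,0]]]'

```text
clock: 47.82
eef_pos: [639.3, -109.5, 183.1]
tcp_rot: [-3.141, -0.001, 3.074]
contact_force: [-0.3, -0.6, -3.2]
opening: 0.256
```

```bash
python3 - <<'E'
from h import *
s=sense(); p,r=tcp();print(p,np.degrees(r.as_euler("xyz")[2]),s["opening"]*85.4)
im=grab_frame("wrist"); K,T=cal("wrist"); np.savez("chk.npz",K=K,T=T); cv2.imwrite("chk.png",im)
# left: top half at x2 ; bottom: holder rectified at z=58.5 and z=36
t=np.radians(-2.7); ex=np.array([np.cos(t),np.sin(t),0]); ey=np.array([-np.sin(t),np.cos(t),0]); o=np.array([527,-118.3,0])-42*ex
def rect(z):  # holder frame: cols y -130..+160 ; rows x -20..140, 2.5 px/mm
    s=2.5; src=[];dst=[]
    for X,Y in [(-20,-130),(-20,160),(140,160),(140,-130)]:
        src.append(proj("wrist",o+ex*X+ey*Y+[0,0,z],(K,T))); dst.append(((Y+130)*s,(X+20)*s))
    M=cv2.getPerspectiveTransform(np.float32(src),np.float32(dst)); return cv2.warpPerspective(im,M,(725,400),flags=2)
a=rect(58.5)
for X in (0,42,85.5,103.5): cv2.line(a,(0,int((X+20)*2.5)),(12,int((X+20)*2.5)),(0,0,255),1); cv2.line(a,(340,int((X+20)*2.5)),(350,int((X+20)*2.5)),(0,0,255),1)
out=np.vstack([a,cv2.resize(im[:300],(725,200))[:200]]); cv2.imwrite("pics/w13.png",out)
g=cv2.cvtColor(im,6)
for Y in (0,20,64):
    print(Y,[int(g[tuple(np.round(proj("wrist",o+ex*X+ey*Y+[0,0,58.5],(K,T))).astype(int)[::-1])]) for X in np.arange(78,110,1.)])
E
```

```text
[ 639.27488323 -109.46018866  183.07956138] 176.1500152134098 21.868588708221317
0 [205, 209, 209, 211, 207, 195, 154, 143, 187, 206, 205, 207, 207, 207, 206, 206, 206, 206, 206, 206, 208, 207, 206, 206, 207, 208, 208, 207, 206, 207, 206, 207]
20 [205, 208, 211, 210, 208, 205, 151, 155, 200, 206, 207, 207, 208, 209, 208, 208, 208, 208, 209, 209, 208, 208, 207, 207, 205, 194, 207, 207, 205, 206, 207, 207]
64 [127, 138, 144, 144, 146, 160, 146, 153, 195, 201, 200, 201, 202, 204, 204, 204, 204, 203, 203, 203, 204, 203, 203, 203, 203, 194, 204, 204, 203, 204, 205, 204]
```

View pics/w13.png

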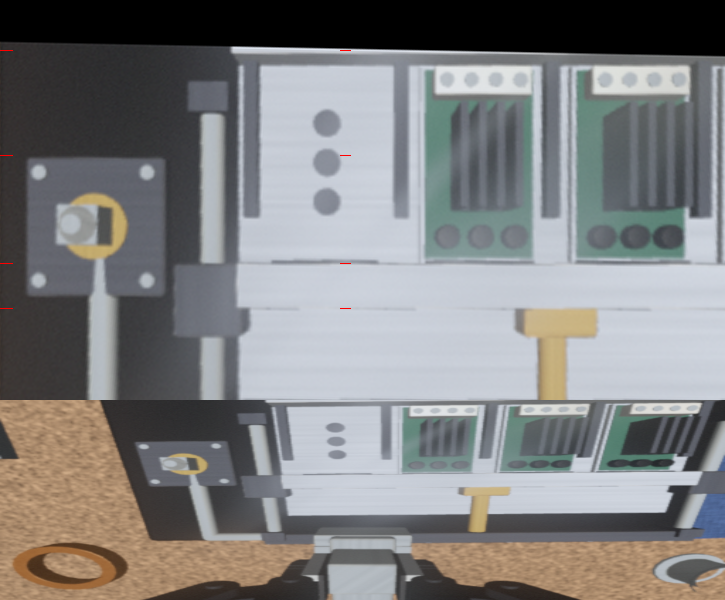

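The bar's front edge falls on the 85.5 mm mark, the modules sit against it, and its other edge is on the 103.5 mm mark. The drive square is nearly parallel to the holder, as the end stop (25.2 rad, 4 turns plus 4°) requires. I'll check its angle and plan the way back to the tray.

```bash
python3 - <<'E'
from h import *
d=np.load("chk.npz"); kt=(d["K"],d["T"]); im=cv2.imread("chk.png")
t=np.radians(-2.7); ex=np.array([np.cos(t),np.sin(t),0]); ey=np.array([-np.sin(t),np.cos(t),0]); o=np.array([550.4,-218.8,58])
s=10; src=[proj("wrist",o+ex*X+ey*Y,kt) for X,Y in [(-20,-20),(-20,20),(20,20),(20,-20)]]
M=cv2.getPerspectiveTransform(np.float32(src),np.float32([(0,0),(400,0),(400,400),(0,400)])); c=cv2.warpPerspective(im,M,(400,400),flags=2)
hsv=cv2.cvtColor(c,40); m=((hsv[...,1]<50)&(hsv[...,2]>135)).astype(np.uint8)
n,l,st,ce=cv2.connectedComponentsWithStats(m); i=l[200,200]; print(i,[(st[j].tolist()) for j in range(1,n) if st[j,4]>2000])
# edge directions in square neighbourhood
g=cv2.GaussianBlur(cv2.cvtColor(c,6),(0,0),4); gx=cv2.Sobel(g,5,1,0); gy=cv2.Sobel(g,5,0,1)
w=np.zeros_like(g); cv2.rectangle(w,(90,90),(310,310),1,-1); cv2.circle(w,(190,200),55,0,-1)
mg=np.hypot(gx,gy); a=np.degrees(np.arctan2(gy,gx)); k=(w>0)&(mg>np.percentile(mg[w>0],85))
z=(mg[k]*np.exp(4j*np.radians(a[k]))).sum(); print("square dir (img, cw+) %.1f"%(np.degrees(np.angle(z))/4), abs(z)/mg[k].sum())
for j in range(1,n):
    if st[j,4]>8000: print(cv2.minAreaRect(np.argwhere(l==j)[:,::-1].astype(np.float32)))
rows([440.7,-388.2,180],174,10)
E
```

```text
2 [[110, 104, 175, 181, 27272], [252, 329, 61, 71, 3099]]
square dir (img, cw+) 1.7 0.6109181
((195.65109252929688, 194.9464569091797), (171.80557250976562, 180.4568328857422), 1.8595994710922241)
from [ 639.1 -109.8  183.1] 176.1  turn/row z 0.2
[[17.9, -29.1, 0.3], [17.8, -29.2, 0.3], [17.7, -29.3, 0.3], [17.6, -29.3, 0.3], [17.5, -29.4, 0.3], [17.4, -29.5, 0.3], [17.3, -29.5, 0.3], [17.2, -29.6, 0.3], [17.0, -29.6, 0.3], [16.9, -29.7, 0.3]]
```

Emit:
servo_tool --rows '[[16,[17.9,-29.1,0],[0,0,0.2]],[16,[17.8,-29.2,0],[0,0,0.2]],[16,[17.7,-29.3,0],[0,0,0.2]],[16,[17.6,-29.3,0],[0,0,0.2]],[16,[17.5,-29.4,0],[0,0,0.2]],[16,[17.4,-29.5,0],[0,0,0.2]],[16,[17.3,-29.5,0],[0,0,0.2]],[16,[17.2,-29.6,0],[0,0,0.2]]]'

```text
clock: 48.88
eef_pos: [479.4, -333.8, 183.5]
tcp_rot: [-3.141, 0.0, 3.045]
contact_force: [-0.0, 0.1, -3.3]
opening: 0.261
```

Emit:
servo_tool --rows '[[16,[17,-29.6,0],[0,0,0.2]],[16,[16.9,-29.7,0],[0,0,0.2]],[16,[0,0,0],[0,0,0]],[16,[0,0,0],[0,0,0]]]'

```text
clock: 49.38
eef_pos: [440.8, -388.3, 183.3]
tcp_rot: [3.141, 0.0, 3.038]
contact_force: [0.0, -0.1, -4.3]
opening: 0.256
```

```bash
python3 - <<'E'
from h import *
s=sense(); print(s["opening"]*85.4, s["contact_force"])
d=np.load("crank.npz")
rows([440.7,-388.2,46],174,7)
# crank orientation in hand: knob
im=grab_frame("wrist"); kt=cal("wrist"); b=boxes_of("wrist","crank_knob"); print([(x["conf"],world("wrist",x["centre"],kt).round(0)) for x in b][:2])
E
```

```text
21.88296289954882 [ 0.00897308 -0.1266844  -4.25939542]
from [ 440.8 -388.3  183.3] 174.0  turn/row z 0.0
[[0.0, 0.0, 19.6], [0.0, 0.0, 19.6], [0.0, 0.0, 19.6], [0.0, 0.0, 19.6], [0.0, 0.0, 19.6], [0.0, 0.0, 19.6], [0.0, 0.0, 19.6]]
[(0.73, array([ 434., -389.,  177.]))]
```

Emit:
servo_tool --rows '[[16,[0,0,30],[0,0,0]],[16,[0,0,35],[0,0,0]],[16,[0,0,30],[0,0,0]],[16,[0,0,22],[0,0,0]],[16,[0,0,12],[0,0,0]],[16,[0,0,4],[0,0,0]],[16,[0,0,0],[0,0,0]],[16,[0,0,0],[0,0,0]]]'

```text
clock: 50.48
eef_pos: [441.7, -388.6, 51.2]
tcp_rot: [-3.141, 0.001, 3.039]
contact_force: [-0.2, 0.3, -3.7]
opening: 0.258
```

Emit:
servo_tool --rows '[[16,[0,0,2.5],[0,0,0]],[16,[0,0,1.5],[0,0,0]],[16,[0,0,0],[0,0,0]]]'

```text
clock: 50.85
eef_pos: [441.3, -388.4, 46.7]
tcp_rot: [-3.141, 0.0, 3.039]
contact_force: [-0.9, 1.7, 1.6]
opening: 0.258
```

Floor contact came at the predicted height. Releasing and backing away.

Emit:
servo_tool --rows '[[45,[0,0,0],[0,0,0]],[45,[0,0,0],[0,0,0]],[45,[0,0,-6],[0,0,0]],[45,[0,0,-25],[0,0,0]],[45,[0,0,-40],[0,0,0]],[45,[0,0,-50],[0,0,0]],[45,[0,0,-50],[0,0,0]]]'

```text
clock: 51.72
eef_pos: [441.0, -388.1, 219.3]
tcp_rot: [-3.141, 0.0, 3.039]
contact_force: [0.5, -0.3, -0.3]
opening: 0.529
```

Emit:
servo_tool --rows '[[60,[0,0,0],[0,0,0]],[60,[10,0,0],[0,0,0]],[60,[0,0,0],[0,0,0]]]'

```text
clock: 52.1
eef_pos: [429.6, -386.4, 215.9]
tcp_rot: [3.14, -0.003, 3.039]
contact_force: [-0.5, -0.2, -0.9]
opening: 0.704
```

```bash
python3 - <<'E'
from h import *
p,r=tcp();print(p)
kt=cal("wrist"); im=grab_frame("wrist"); d=np.load("crank.npz"); old=cv2.imread("crank.png"); kto=(d["K"],d["T"])
# rectify both at z=20 and correlate / mask extents
def ext(im,kt,m,z):
    q=np.argwhere(m)[:,::-1]; P=np.array([ray("wrist",*a,z,kt)[:2] for a in q]); return P.min(0).round(),P.max(0).round()
m=trace("wrist","crank"); print(m[0]["conf"],m[0]["mask"].sum(),ext(im,kt,m[0]["mask"],39))
print([(x["conf"],world("wrist",x["centre"],kt).round(0)) for x in boxes_of("wrist","crank_knob")][:1],[(x["conf"],world("wrist",x["centre"],kt).round(0)) for x in boxes_of("wrist","crank")][:1])
def rect(im,kt):
    src=[proj("wrist",[X,Y,69],kt) for X,Y in [(380,-440),(380,-330),(540,-330),(540,-440)]]
    return cv2.warpPerspective(im,cv2.getPerspectiveTransform(np.float32(src),np.float32([(0,0),(220,0),(220,320),(0,320)])),(220,320))
a,b=rect(im,kt),rect(old,kto); t=b[80:160,60:160]
r=cv2.matchTemplate(a,t,5); _,v,_,l=cv2.minMaxLoc(r); print("boss match",v,"shift mm x,y",(l[1]-80)/2,(l[0]-60)/2)
for n in ["driver","meter","flux_brush","solder_reel","flux_jar","tape_roll"]:
    grab_frame("top"); print(n,[world("top",x["centre"]).round(0).tolist() for x in boxes_of("top",n)][:1])
mods("top")
cv2.imwrite("pics/end_top.png",grab_frame("top"))
o=cv2.resize(cv2.imread("pics/top0.png"),(512,384)); n=cv2.imread("pics/end_top.png"); df=cv2.absdiff(o,n).max(2)>45
k,l,st,c=cv2.connectedComponentsWithStats(cv2.morphologyEx(df.astype(np.uint8),2,np.ones((2,2))))
print([(st[i].tolist()) for i in range(1,k) if st[i,4]>12])
E
```

```text
[ 429.62373741 -386.39496754  215.87311988]
0.63 2644 (array([ 415., -408.]), array([ 540., -367.]))
[] [(0.73, array([ 452., -393.,   33.]))]
boss match 0.9745795130729675 shift mm x,y 2.0 0.0
driver [[529.0, -46.0, 43.0]]
meter [[316.0, -223.0, 31.0]]
flux_brush [[358.0, 4.0, 22.0]]
solder_reel [[567.0, -98.0, 36.0]]
flux_jar [[501.0, 271.0, 46.0]]
tape_roll [[716.0, -357.0, 18.0]]
mod conf 0.88 c [536.7 -53.1] size [48.4 84.3] yaw -1.0 white [505.7 -55.4] px [258. 191.]
mod conf 0.80 c [540.2  77.4] size [51.6 87.7] yaw -0.4 white [516.4  73.1] px [217. 190.]
mod conf 0.72 c [539.2  13. ] size [51.7 81.1] yaw -0.7 white [519.   15.8] px [237. 190.]
[[203, 157, 3, 10, 27], [241, 158, 11, 14, 53], [294, 160, 3, 10, 29], [132, 164, 10, 9, 40], [213, 167, 14, 2, 28], [118, 168, 20, 21, 194], [203, 168, 3, 8, 22], [252, 168, 9, 4, 22], [274, 169, 15, 2, 30], [168, 171, 12, 10, 59], [294, 171, 3, 9, 26], [210, 176, 16, 24, 313], [231, 177, 16, 24, 317], [298, 176, 183, 208, 14222], [173, 179, 14, 18, 117], [251, 178, 16, 24, 317], [435, 185, 18, 14, 51], [365, 212, 7, 12, 64], [185, 220, 8, 3, 18], [179, 224, 11, 14, 96], [174, 237, 14, 8, 75], [0, 313, 30, 23, 490], [162, 322, 116, 62, 3874], [271, 355, 9, 9, 30], [277, 365, 18, 19, 108], [0, 368, 18, 16, 141]]
```

```bash
python3 -c "
from rig import *
print(sign_off())"
```

```text
the job is handed in; nothing more can be done
None
```

The job is handed in at about 52 s of the 210 s allowed, and my last checks agree it was done as asked.

**Modules:** Three were on the mat. They lie flat in compartments 1, 2 and 3, with their white terminal blocks at the stop rail. They were all placed before any winding.

**Clamp bar:** I fitted the crank fully down on the drive and wound it clockwise to the end stop. With the crank off, the bar's face measured about 85.5 mm from the stop, which is home, and it touches the modules. The drive square was within about 2° of its expected end angle.

**Crank:** It is back in its own tray compartment, hub down, within about 2 mm of where it started.

**Bench:** Comparing the before and after top pictures, I could attribute the changes only to the modules, the bar, the crank and the arm.

**Checks that disagreed:**
- **Slipped corner:** At the end stop the loose socket slipped over one corner of the drive, with about 20 N at the grip. I felt the stop a second time 90° later and backed off into the free play.
- **Bar readings by eye:** Two angled readings gave 87–90 mm. The later view from nearly overhead gave 85.5 mm, and that is the one I trusted.
- **Network detections:** The last calls for the screwdriver and solder reel gave positions on the holder, so I didn't rely on them. The last call for the crank's grip found nothing.

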